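# Raise the enclosure's window to the marker and start the fan

### The arm

A 7-joint arm with a two-finger parallel gripper is mounted at the origin on a cart in front of the work surface, level with it; the furniture and walls round the work are solid. World frame = base frame: x ahead of the robot, y to its left, z up, the work surface at z = 0. Lengths are in m, angles in rad, forces in N, time in s.
With the tool pointing down it reaches from about 0.4 to 0.85 m from the base axis. Payload 10.4 kg.
Tool frame: the origin (TCP) lies midway between the tips of the shut fingers; the grasp point (between the pads) lies 19 mm behind it (r.grasp_offset is the distance from the TCP to the grasp point, in m); z points along the fingers, y is the line along which they close (so a half turn about z gives the same grasp; the last joint's range is limited). The gripper opens to 87 mm and grips with 3 to 60 N. Pads are 19 mm wide; open, the fingers measure 117 mm over their backs; the gripper's body (75 mm by 190 mm) begins 51 mm behind the grasp point.
Start: joints at [1.157, 0.332, -0.065, 1.46, 0.022, 1.35, -0.088], TCP at [0.238, -0.578, 0.223] pointing down, gripper open.
Joint ranges: [-2.6, 2.6], [-0.5, 2.12], [-1.47, 1.34], [0.16, 2.42], [-1.27, 4.41], [0.06, 2.06], [-2.6, 2.6]. Speed limits (rad/s): [2.22, 2.22, 2.79, 2.79, 3.14, 3.14, 3.14].

### API

Orientations are given as a unit quaternion [x, y, z, w].
In Python, from bench import r gives the robot as it stands.
- The arm moves only by the tool drive_tool, never from a script. Its argument "moves" is a list that holds one entry, the list of rows, each a list of 7 numbers: the shift along the tool's x, y, z in m, then the turn, a rotation vector about the tool's x, y, z in rad, then the opening, from 0 (shut) to 1 (fully open). In form: [[[tx, ty, tz, ax, ay, az, jaw], ...]]. A call has 1 to 10 rows; each row shifts and turns the commanded pose from where the row before left it, along the tool's axes as they then stand; what a row does not reach is not made up. A row lasts 1/10 s, in which the tool goes at most 50 mm and 8.59 degrees, less where a joint would pass 70% of its speed; a pose out of reach is approached as far as the arm can. A call is refused whole if a number of a shift passes 0.05 or a number of a turn 0.15, either way. A call with a gripper value outside its range is refused whole. The fingers move at their own pace and stop on an object; "squeeze" is the grip in N (left out, the last holds). Time passes only in rows, so rows that do not move let the fingers close. It gives the time, the measured TCP pose, the force, the opening and the grip force at its end, in the units of the state.
- r.read_state(): the state, without advancing time (a new reading comes with each control period).
- r.camera(name): name is "scene" or "side" or "wrist"; returns the picture (480x640x3 uint8, red, green, blue); there is no depth.
- r.camera_info(name): a dict with "mtx" (3x3 intrinsics, pixels), "rvec" (rotation vector, rad) and "tvec" (3), from world to camera coordinates, as OpenCV has them; the wrist camera has in their place "T_tool_cam" (4x4, takes a point from camera to tool coordinates, whose origin is the TCP and whose axes are the flange's). Camera axes: x right, y down, z forward; pixel columns grow to the right and rows downward; lengths in m; the calibration is good to about 2 mm. A picture is of the moment at which its call begins: read the wrist's pose just before it. camera_info takes no time and is no camera call.
- r.close_job(): hands the job in; it is judged then, once.
Trained networks look in the newest picture that a camera, given by its name, has taken for a name from the list of things; names that differ only in an ending like _2 or _b are one class to them, and where a whole thing is asked for, a point or a joint stands for the part that bears it (a point fixed in the world has none). Each returns a list of dicts, best first, with "conf" (0 to 1); they miss things now and then, are a little off and sometimes report something else, mostly with a low value. They report only what shows in the picture. A call takes as long as a camera call. They do not tell look-alikes from the thing itself.
- r.find_in(camera, query): "bbox" ([left, top, right, bottom] in pixels, round what is visible of it).
- r.place_of(camera, query): "at" ([column, row] in pixels: a listed point, or the origin of a listed thing).
The state is a dict: "time": time; "joint_positions": joint angles; "joint_vel": joint speeds; "joint_torque": joint torques, N m; "ee_pos": TCP position; "eef_rot": TCP orientation; "ft_force": force on the tool from outside, world axes, zero at the start; "torque": the same for the moment, N m; "width": finger opening in m; "grip_force": force on a finger pad.
Only numpy, scipy, OpenCV 4.12 (cv2) and the standard library are available. Lean on these libraries where they do the work, as an engineer would, in place of code of your own. Each camera call takes 0.05 s, during which the arm holds its last target. There are 200 camera calls.

### The job

Put the bench enclosure into service: with the fingers under the lip along the bottom of its sloping window, push the window up until the steel pointer at the lip's left end is level with the marker clipped to the left post, and leave it there; then press the button on the control box all the way down and let go. Only push: do not pinch the lip, push on the glass or shift the marker, do not press the button early, and leave the bottles and the cap where they stand.

Things in the scene. Friction and masses are not known exactly. Their poses are not given: they have to be found in the camera images.
- enclosure: Fixed white enclosure with clear sides, 400 mm wide (y), 340 high, x from -220 (front) to +105 mm. Origin: on the worktop, mid-width; +x into it (away from the robot), +y left, +z up. Its front leans back 40 degrees from vertical: 'up the slope' is (0.643, 0, 0.766), 'out of the front' (-0.766, 0, 0.643) in this frame. A 32 mm wide post runs up each side. Base plate 14 mm thick.
- sash (a joint): The sliding window in the sloping front, how far it stands up the slope (m): 0 lowest, 0.2 highest. Counterweighted: it stays where it is left; about 3 N moves it either way.
- lip_edge (a point): Mid-length point of the lower front edge of the lip, a ledge (aluminium, black rubber on top) along the window's bottom edge: 300 mm long (y), 12 mm thick, standing 43 mm out at right angles to the slope. From this point the flat underside runs 43 mm inward; below it the front is open down to the base plate. Axes: x = into the front, y = left, z = up the slope.
- pointer_tip (a point): Tip of the small flat steel pointer (3 mm thick) at the left end of the lip, which moves with the window. Axes: x = into the front, y = left, z = up the slope.
- marker_tip (a point): Tip of the flat steel tongue (3 mm thick) of the marker, a dark 20 mm high clip on the left post showing the wanted height; clamped, it slips only if pushed with over 15 N along the post. Axes: x = into the front, y = left, z = up the slope. The pointer is level with it when its offset along this z is 0.
- marker (a joint): How far up the post the marker is clamped (m); the pointer is level with it when joint sash has the same value.
- fan_top (a point): Centre of the top face of the push-button: a round black button, 32 mm across, facing up, about 70 mm above the worktop, on a grey control box (110 x 90 x 47 mm) standing fixed to the left or right of the enclosure.
- fan (a joint): The button's travel (m): 0 out, 0.006 fully down (5 N, springs back).
- bottle_500_mid (a point): Half-way up a loose screw-cap clear bottle, 88 mm across, 176 mm tall, beside the enclosure on the side opposite to the control box. Leave it alone.
- small_bottle_mid (a point): Half-way up a loose small clear bottle, 56 mm across, 100 mm tall, before the enclosure's right half. Leave it alone.
- cap_mid (a point): Half-way up a loose blue screw cap, 53 mm across, 26 mm high, before the enclosure's left half. Leave it alone.
- sash_mid (a point): Middle of the window, 100 mm up the slope from its bottom edge.
Mind the look-alikes: they are no part of the job. Leave any purple look-alike of the part that bears bottle_500_mid alone. What is shaped like the part that bears fan_top but green is not meant.

How it is judged:
By the outcome, as a careful person would: the job done as asked, in the order asked, and still so for the second after the job is handed in, with the robot touching nothing.
It also fails if it takes over 51 s, if anything falls off the work surface, if the arm or the gripper's body presses on something with over 40 N, if the wrist force passes 120 N, or if a joint passes its speed limit or range.

## Working session

There is one attempt and no reset: what is moved stays moved. The work goes in short steps, Python scripts to look and compute and a tool call to move; the robot and the scene stay as the last step left them, time stands still between calls to the robot, and variables do not carry over. Pictures are saved under pics/ and viewed, at most 10 in all, crops included, and the job is handed in when it is done.

Besides the shell and the picture viewer there is one more tool, called after "Request:" by a JSON object that holds its "api" and its "payload". drive_tool: Moves the arm, as the interface text tells. Its arguments: {"type":"object","properties":{"moves":{"type":"array"},"squeeze":{"type":"number"}},"required":["moves"]}

```bash
mkdir -p pics; ls; cat > h.py <<'E'
import numpy as np, cv2
from bench import r
from scipy.spatial.transform import Rotation as R
def cam(n):
    i=r.camera_info(n); K=np.array(i['mtx'],float)
    if 'rvec' in i:
        Rm=cv2.Rodrigues(np.array(i['rvec'],float))[0]; t=np.array(i['tvec'],float).ravel()
    else:
        s=r.read_state(); T=np.eye(4); T[:3,:3]=R.from_quat(s['eef_rot']).as_matrix(); T[:3,3]=s['ee_pos']
        M=np.linalg.inv(T@np.array(i['T_tool_cam'])); Rm,t=M[:3,:3],M[:3,3]
    return K,Rm,t
def ray(c,px):
    K,Rm,t=c; d=Rm.T@np.linalg.inv(K)@np.array([px[0],px[1],1.]); return -Rm.T@t,d/np.linalg.norm(d)
def tri(cs,ps):
    A=np.zeros((3,3));b=np.zeros(3);L=[]
    for c,p in zip(cs,ps):
        o,d=ray(c,p);P=np.eye(3)-np.outer(d,d);A+=P;b+=P@o;L.append((o,d))
    x=np.linalg.solve(A,b); return x,[np.linalg.norm(np.cross(x-o,d)) for o,d in L]
def onz(c,p,z):
    o,d=ray(c,p); return o+d*(z-o[2])/d[2]
def proj(c,X):
    K,Rm,t=c; q=K@(Rm@np.array(X)+t); return q[:2]/q[2]
def save(n,im): cv2.imwrite('pics/'+n+'.png',im[:,:,::-1])
E
python3 - <<'E'
from h import *
np.set_printoptions(precision=3,suppress=True)
Q=['enclosure','lip_edge','pointer_tip','marker_tip','fan_top','bottle_500_mid','small_bottle_mid','cap_mid','sash_mid']
for n in ['scene','side']:
    save(n+'1',r.camera(n)); print(n,ray(cam(n),(320,240)))
    for q in Q: print(q,[(np.round(d['at'],1).tolist(),round(d['conf'],2)) for d in r.place_of(n,q)[:3]])
print(r.read_state())
E
```

```text
pics
scene (array([ 0.188, -0.154,  0.911]), array([ 0.407,  0.171, -0.897]))
enclosure []
lip_edge [([321.5, 255.4], 0.82), ([458.1, 321.3], 0.67)]
pointer_tip [([243.7, 220.5], 0.91), ([250.1, 181.7], 0.58), ([457.9, 323.3], 0.19)]
marker_tip [([248.7, 180.0], 0.69)]
fan_top [([174.4, 256.4], 0.54), ([190.2, 184.5], 0.42)]
bottle_500_mid [([456.7, 325.2], 0.72), ([471.7, 251.6], 0.72)]
small_bottle_mid [([374.9, 368.6], 0.85), ([243.6, 224.9], 0.47)]
cap_mid [([221.5, 305.1], 0.78), ([321.1, 258.2], 0.21)]
sash_mid [([337.8, 205.2], 0.91)]
side (array([ 1.046, -0.174,  1.06 ]), array([-0.463,  0.187, -0.867]))
enclosure []
lip_edge [([296.3, 232.2], 0.58), ([339.8, 198.3], 0.21)]
pointer_tip [([375.9, 220.4], 0.73)]
marker_tip [([395.2, 227.7], 0.43), ([394.3, 172.0], 0.17)]
fan_top [([391.8, 173.4], 0.53), ([445.4, 225.5], 0.52)]
bottle_500_mid [([185.5, 339.5], 0.98), ([165.2, 279.8], 0.66), ([393.3, 175.3], 0.18)]
small_bottle_mid [([202.5, 222.3], 0.93)]
cap_mid [([338.9, 196.3], 0.94)]
sash_mid [([315.8, 261.9], 0.95)]
{'time': 1.0, 'joint_positions': array([ 1.157,  0.332, -0.065,  1.46 ,  0.022,  1.35 , -0.089]), 'joint_vel': array([-0.   ,  0.001,  0.   , -0.   , -0.   , -0.001,  0.001]), 'joint_torque': array([  0.   , -62.303,   0.025, -39.011,  -0.061,   0.032,   0.   ]), 'ee_pos': array([ 0.238, -0.578,  0.223]), 'eef_rot': array([0.981, 0.194, 0.   , 0.   ]), 'ft_force': array([ 0.831, -1.09 , -1.118]), 'torque': array([-0.008,  0.007, -0.02 ]), 'grip_force': 0.0, 'width': 0.08677748195983405}
```

View pics/scene1.png

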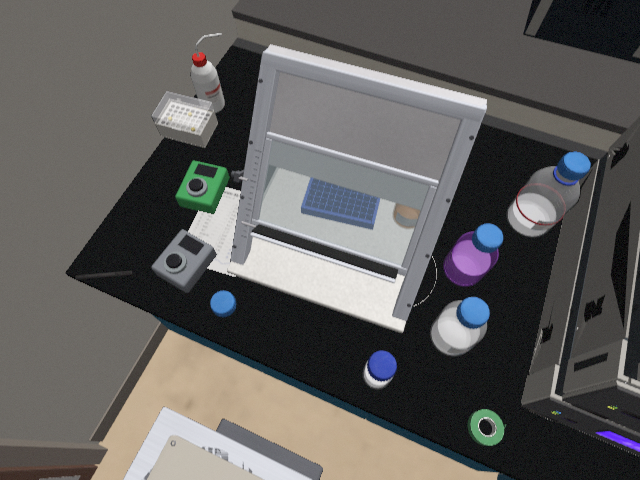

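View pics/side1.png

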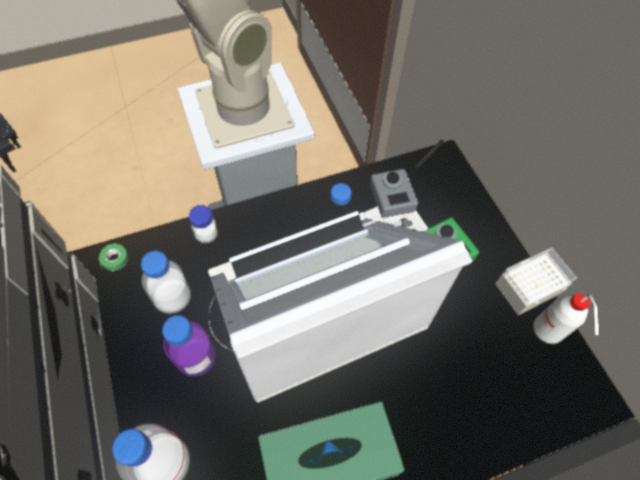

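```bash
python3 - <<'E'
from h import *
np.set_printoptions(precision=4,suppress=True)
a,b=cam('scene'),cam('side')
P={'lip':((321.5,255.4),(296.3,232.2)),'ptr':((243.7,220.5),(375.9,220.4)),'mk':((248.7,180),(395.2,227.7)),
'fanA':((174.4,256.4),(391.8,173.4)),'fanB':((190.2,184.5),(445.4,225.5)),'botA':((456.7,325.2),(165.2,279.8)),'botB':((471.7,251.6),(185.5,339.5)),
'small':((374.9,368.6),(202.5,222.3)),'cap':((221.5,305.1),(338.9,196.3)),'sash':((337.8,205.2),(315.8,261.9))}
for k,v in P.items(): print(k,*tri((a,b),v))
E
```

```text
lip [ 0.5139 -0.0171  0.1294] [np.float64(0.003004323587078947), np.float64(0.0030043235870789576)]
ptr [0.5324 0.1646 0.1064] [np.float64(0.0018739895799481055), np.float64(0.0018739895799479648)]
mk [0.5938 0.1748 0.1648] [np.float64(0.001309713756727847), np.float64(0.0013097137567278279)]
fanA [0.411  0.2632 0.0849] [np.float64(0.0006824126195356507), np.float64(0.0006824126195355835)]
fanB [0.5802 0.3258 0.073 ] [np.float64(0.002696365099180903), np.float64(0.0026963650991807067)]
botA [ 0.5022 -0.3063  0.0807] [np.float64(0.0012024057600546563), np.float64(0.0012024057600545737)]
botB [ 0.6541 -0.2914  0.0984] [np.float64(0.0028513428767708566), np.float64(0.002851342876770823)]
small [ 0.3701 -0.1951  0.0538] [np.float64(0.003542644667141989), np.float64(0.0035426446671420887)]
cap [0.3754 0.1485 0.0004] [np.float64(0.003547595538506615), np.float64(0.0035475955385065924)]
sash [ 0.6115 -0.0093  0.1628] [np.float64(0.0034450786098569716), np.float64(0.003445078609856982)]
```

The grey control box is on the left, with its button at scene (174,262). The green look-alike is behind it. The lip runs from (255,222) to (405,270), and the marker is a dark clip near (238,177). I'll zoom in for corners.

```bash
python3 - <<'E'
from h import *
a=cv2.imread('pics/scene1.png')[150:300,150:350]; b=cv2.imread('pics/side1.png')[150:270,330:490]
A=cv2.resize(a,(800,600),interpolation=cv2.INTER_CUBIC); cv2.imwrite('pics/za.png',A)
B=cv2.resize(b,(800,600),interpolation=cv2.INTER_CUBIC); cv2.imwrite('pics/zb.png',B)
E
```

```text
(no output)
```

View pics/za.png

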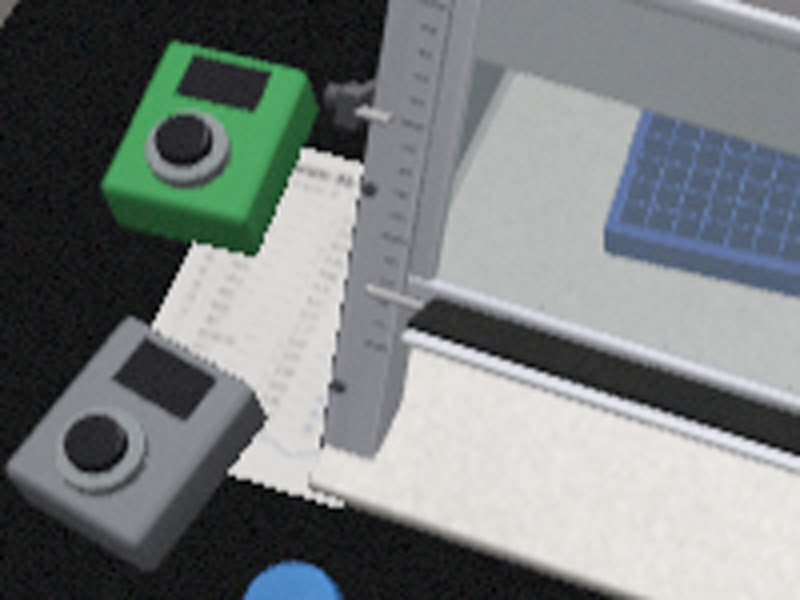

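View pics/zb.png

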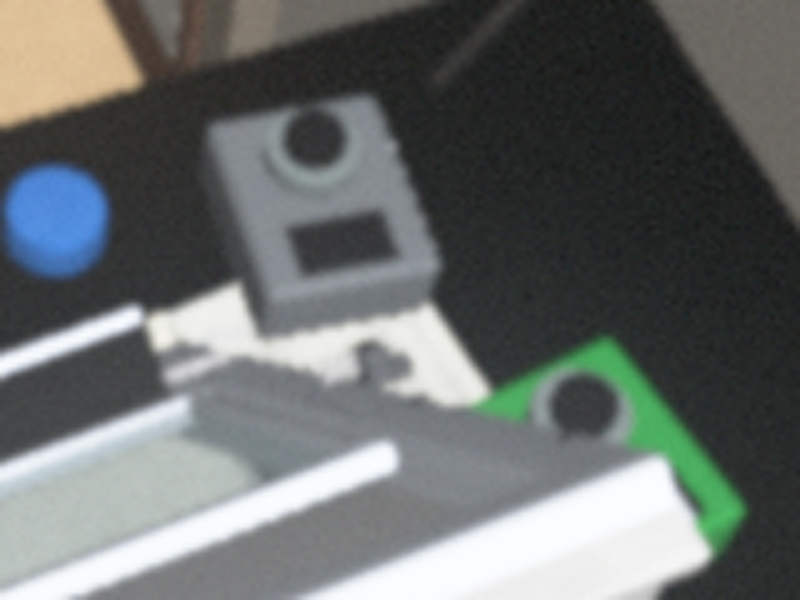

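```bash
python3 - <<'E'
from h import *
np.set_printoptions(precision=4,suppress=True)
a,b=cam('scene'),cam('side')
L=onz(a,(228.5,271.2),.014);Rr=onz(a,(404.5,326),.014); print(L,Rr,np.linalg.norm(L-Rr))
T=[onz(a,p,.34) for p in ((266,48),(487,100))]; print(T,np.linalg.norm(T[0]-T[1]))
d=L-Rr; yaw=np.arctan2(-d[0],d[1]); d2=T[0]-T[1]; print('yaw',yaw,np.arctan2(-d2[0],d2[1]))
for k,v in {'btn':((173.75,260.5),(392.8,177.4)),'lipL':((250.75,234.5),(358,212.4)),'ptr':((242,222.2),(378,220.4)),'mk':((247.5,179.5),(395.2,227.7))}.items(): print(k,*tri((a,b),v))
print(onz(a,(173.75,260.5),.07),onz(b,(392.8,177.4),.07))
c,s=np.cos(yaw),np.sin(yaw); E=(L+Rr)/2+.22*np.array([c,s,0]); E[2]=0; print('E',E)
M=np.array([[c,-s,0],[s,c,0],[0,0,1]])
up=M@[.643,0,.766]; out=M@[-.766,0,.643]; lf=M@[0,1,0]; print('up',up,'out',out)
# front plane in enclosure coords: pointer ray with left = .165-ish
for n,p in(('ptr',(242,222.2)),('mk',(247.5,179.5)),('lipL',(250.75,234.5))):
    o,dr=ray(a,p)
    for yy in (.150,.16,.17,.18):
        t=(yy-lf@(o-E))/(lf@dr); q=M.T@(o+t*dr-E); print(n,yy,q,'up',q@[.643,0,.766],'out',q@[-.766,0,.643])
E
```

```text
[0.4465 0.1709 0.014 ] [ 0.4832 -0.2196  0.014 ] 0.3921484645325753
[array([0.7662, 0.1993, 0.34  ]), array([ 0.8012, -0.1994,  0.34  ])] 0.40029867016655873
yaw 0.09372748892884215 0.08763291675119958
btn [0.4084 0.2706 0.0625] [np.float64(0.0005334103098672142), np.float64(0.000533410309867266)]
lipL [0.505  0.1322 0.1167] [np.float64(0.0015412951314772683), np.float64(0.00154129513147734)]
ptr [0.5305 0.1701 0.0994] [np.float64(0.003179866084314557), np.float64(0.0031798660843145427)]
mk [0.5936 0.1761 0.165 ] [np.float64(3.3751783934686794e-05), np.float64(3.375178393466714e-05)]
[0.4064 0.2662 0.07  ] [0.413  0.2678 0.07  ]
E [ 0.6839 -0.0037  0.    ]
up [0.6402 0.0602 0.766 ] out [-0.7626 -0.0717  0.643 ]
ptr 0.15 [-0.1811  0.15    0.1957] up 0.03348366185542981 out 0.26455231287839076
ptr 0.16 [-0.1682  0.16    0.1674] up 0.02011835219266107 out 0.23648105384870322
ptr 0.17 [-0.1553  0.17    0.1392] up 0.006753042529892346 out 0.2084097948190158
ptr 0.18 [-0.1424  0.18    0.1109] up -0.006612267132876408 out 0.18033853578932807
mk 0.15 [-0.1291  0.15    0.2612] up 0.11704141430403664 out 0.26688238605876125
mk 0.16 [-0.1142  0.16    0.2355] up 0.10697988225526213 out 0.2389032554478821
mk 0.17 [-0.0992  0.17    0.2098] up 0.09691835020648766 out 0.2109241248370031
mk 0.18 [-0.0843  0.18    0.1841] up 0.08685681815771318 out 0.18294499422612395
lipL 0.15 [-0.1663  0.15    0.1183] up -0.01635558193875555 out 0.20346868821542077
lipL 0.16 [-0.1529  0.16    0.0869] up -0.031691478089557315 out 0.17298225278582627
lipL 0.17 [-0.1394  0.17    0.0556] up -0.04702737424035901 out 0.1424958173562317
lipL 0.18 [-0.1259  0.18    0.0242] up -0.06236327039116071 out 0.11200938192663715
```

```bash
cat >> h.py <<'E'
yaw=.09; c_,s_=np.cos(yaw),np.sin(yaw)
E0=np.array([.6839,-.0037,0]); M=np.array([[c_,-s_,0],[s_,c_,0],[0,0,1]])
U=np.array([.643,0,.766]);O=np.array([-.766,0,.643])
def W(up,y,out): return E0+M@(up*U+out*O+np.array([0,y,0]))
def loc(X): q=M.T@(np.array(X)-E0); return np.array([q@U,q[1],q@O])
RT=R.from_matrix(np.c_[M@U,M@[0,-1,0],-M@O])
def plan(p0,R0,p1,R1,n,dp=3):
    w=(R0.inv()*R1).as_rotvec(); out=[]
    for i in range(n):
        Ri=R0*R.from_rotvec(w*i/n); out.append(np.r_[Ri.inv().apply((p1-p0)/n),w/n].round(dp).tolist())
    for o in out: print(o)
def st():
    s=r.read_state(); return s,np.array(s['ee_pos']),R.from_quat(s['eef_rot'])
E
python3 - <<'E'
from h import *
s,p,Q=st()
w=(Q.inv()*RT).as_rotvec(); Rm=Q*R.from_rotvec(w*.5); via=np.array([.36,-.27,.36])
print(w,W(-.05,0,.27),[loc([0.514,-0.017,0.129]),loc([.505,.1322,.1167])])
plan(p,Q,via,Rm,10); print(); plan(via,Rm,W(-.05,0,.27),RT,10)
E
```

```text
[-0.13110671  0.86569327  0.2814536 ] [ 0.44589718 -0.02517828  0.13531   ] [array([-0.01075819,  0.00202419,  0.21347934]), array([-0.01732101,  0.15142925,  0.20216457])]
[0.023, -0.024, -0.014, -0.007, 0.043, 0.014]
[0.023, -0.024, -0.013, -0.007, 0.043, 0.014]
[0.023, -0.024, -0.012, -0.007, 0.043, 0.014]
[0.024, -0.025, -0.011, -0.007, 0.043, 0.014]
[0.024, -0.025, -0.01, -0.007, 0.043, 0.014]
[0.024, -0.025, -0.009, -0.007, 0.043, 0.014]
[0.024, -0.025, -0.009, -0.007, 0.043, 0.014]
[0.024, -0.026, -0.008, -0.007, 0.043, 0.014]
[0.024, -0.026, -0.007, -0.007, 0.043, 0.014]
[0.024, -0.026, -0.006, -0.007, 0.043, 0.014]

[0.004, -0.022, 0.026, -0.007, 0.043, 0.014]
[0.002, -0.023, 0.026, -0.007, 0.043, 0.014]
[0.001, -0.023, 0.026, -0.007, 0.043, 0.014]
[-0.001, -0.023, 0.025, -0.007, 0.043, 0.014]
[-0.002, -0.023, 0.025, -0.007, 0.043, 0.014]
[-0.003, -0.023, 0.025, -0.007, 0.043, 0.014]
[-0.005, -0.023, 0.025, -0.007, 0.043, 0.014]
[-0.006, -0.023, 0.024, -0.007, 0.043, 0.014]
[-0.008, -0.024, 0.024, -0.007, 0.043, 0.014]
[-0.009, -0.024, 0.023, -0.007, 0.043, 0.014]
```

Request:
{"api": "drive_tool", "payload": {"moves": [[[0.023,-0.024,-0.014,-0.007,0.043,0.014,0],[0.023,-0.024,-0.013,-0.007,0.043,0.014,0],[0.023,-0.024,-0.012,-0.007,0.043,0.014,0],[0.024,-0.025,-0.011,-0.007,0.043,0.014,0],[0.024,-0.025,-0.01,-0.007,0.043,0.014,0],[0.024,-0.025,-0.009,-0.007,0.043,0.014,0],[0.024,-0.025,-0.009,-0.007,0.043,0.014,0],[0.024,-0.026,-0.008,-0.007,0.043,0.014,0],[0.024,-0.026,-0.007,-0.007,0.043,0.014,0],[0.024,-0.026,-0.006,-0.007,0.043,0.014,0]]]}}

```text
time: 2.0
ee_pos: [0.3613, -0.268, 0.3605]
eef_rot: [0.969, 0.121, 0.217, -0.007]
ft_force: [0.4, 0.4, -0.3]
width: 0.0151
grip_force: 0.0
```

```bash
python3 - <<'E'
from h import *
s,p,Q=st(); print(p,s['joint_positions'],s['time'],(Q.inv()*RT).as_rotvec())
plan(p,Q,W(-.05,0,.27),RT,10)
E
```

```text
[ 0.3612988  -0.2679682   0.36048045] [ 1.0859767  -0.28752353 -0.21291624  1.87342085 -0.44482438  1.33491978
 -0.38959267] 2.0 [-0.0608119   0.43311826  0.14331632]
[0.004, -0.022, 0.026, -0.006, 0.043, 0.014]
[0.002, -0.023, 0.026, -0.006, 0.043, 0.014]
[0.001, -0.023, 0.025, -0.006, 0.043, 0.014]
[-0.001, -0.023, 0.025, -0.006, 0.043, 0.014]
[-0.002, -0.023, 0.025, -0.006, 0.043, 0.014]
[-0.004, -0.023, 0.025, -0.006, 0.043, 0.014]
[-0.005, -0.023, 0.025, -0.006, 0.043, 0.014]
[-0.006, -0.023, 0.024, -0.006, 0.043, 0.014]
[-0.008, -0.023, 0.024, -0.006, 0.043, 0.014]
[-0.009, -0.023, 0.023, -0.006, 0.043, 0.014]
```

Request:
{"api": "drive_tool", "payload": {"moves": [[[0.004,-0.022,0.026,-0.006,0.043,0.014,0],[0.002,-0.023,0.026,-0.006,0.043,0.014,0],[0.001,-0.023,0.025,-0.006,0.043,0.014,0],[-0.001,-0.023,0.025,-0.006,0.043,0.014,0],[-0.002,-0.023,0.025,-0.006,0.043,0.014,0],[-0.004,-0.023,0.025,-0.006,0.043,0.014,0],[-0.005,-0.023,0.025,-0.006,0.043,0.014,0],[-0.006,-0.023,0.024,-0.006,0.043,0.014,0],[-0.008,-0.023,0.024,-0.006,0.043,0.014,0],[-0.009,-0.023,0.023,-0.006,0.043,0.014,0]]]}}

```text
time: 3.0
ee_pos: [0.4788, -0.0784, 0.1903]
eef_rot: [0.926, 0.06, 0.372, -0.028]
ft_force: [1.3, 1.4, 3.7]
width: 0.0005
grip_force: 0.0
```

```bash
python3 - <<'E'
from h import *
s,p,Q=st(); print(p,loc(p),s['joint_positions'],s['time'],(Q.inv()*RT).as_rotvec())
im=r.camera('wrist'); save('w1',im); c=cam('wrist')
for q in ['lip_edge','pointer_tip','marker_tip']: print(q,[(np.round(d['at'],1).tolist(),round(d['conf'],2)) for d in r.place_of('wrist',q)[:3]])
for y in(-.15,0,.15): print(y,proj(c,W(-.02,y,.207)))
E
```

```text
[ 0.47875758 -0.07835955  0.1902787 ] [ 0.01006605 -0.05591948  0.2839924 ] [ 1.30971245 -0.49965343 -0.82321503  2.41591847 -1.26819112  0.77380271
 -0.16854488] 3.0 [-0.03608879  0.10779685  0.02271641]
lip_edge [([243.5, 282.6], 0.72)]
pointer_tip [([38.3, 242.6], 0.68)]
marker_tip [([6.2, 124.7], 0.56)]
-0.15 [454.94486693 281.81659443]
0 [249.26257002 272.96965946]
0.15 [ 49.93387359 264.39600951]
```

View pics/w1.png

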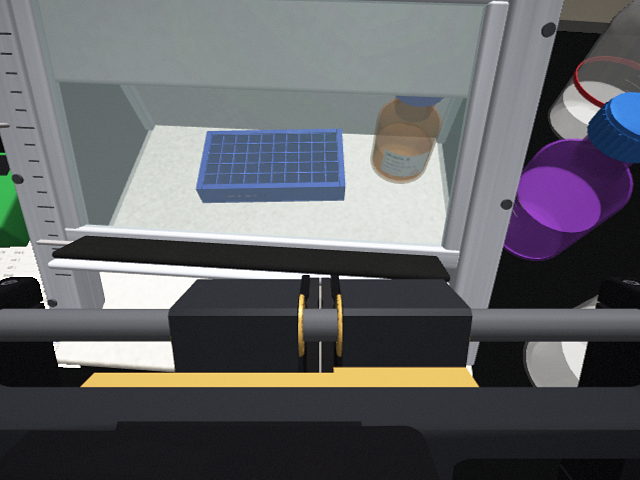

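```bash
cat > kin.py <<'E'
import numpy as np, itertools
from scipy.spatial.transform import Rotation as R
from scipy.optimize import least_squares
D=[([1.157,.332,-.065,1.46,.022,1.35,-.0885],[.238,-.578,.223],[.981,.194,0,0]),
([1.0859767,-.28752353,-.21291624,1.87342085,-.44482438,1.33491978,-.38959267],[.3613,-.26797,.36048],[.969,.121,.217,-.007]),
([1.30971245,-.49965343,-.82321503,2.41591847,-1.26819112,.77380271,-.16854488],[.47876,-.07836,.19028],[.926,.06,.372,-.028])]
def fk(q,P,s):
    o1,h,a,b,d,e1,e2,o7,e0=P
    A=R.from_euler('z',o1+s[0]*q[0]); p=np.array([0,0,h]);p=p+A.apply([e0,0,0])
    A=A*R.from_euler('y',q[1])*R.from_euler('z',s[1]*q[2]); p=p+A.apply([e1,0,a])
    A=A*R.from_euler('y',q[3]); p=p+A.apply([-e1,0,0]); A=A*R.from_euler('z',s[2]*q[4]); p=p+A.apply([0,0,b])
    A=A*R.from_euler('y',q[5]); p=p+A.apply([e2,0,0]); A=A*R.from_euler('z',o7+s[3]*q[6]); return p+A.apply([0,0,d]),A
if __name__=='__main__':
    out=[]
    for s in itertools.product([1,-1],repeat=4):
      for o1 in(0,np.pi,1.57,-1.57):
       for o7 in(0,np.pi,1.57,-1.57):
        f=lambda P:np.concatenate([np.r_[fk(q,P,s)[0]-x,.2*(fk(q,P,s)[1].inv()*R.from_quat(t)).as_rotvec()] for q,x,t in D])
        g=least_squares(f,[o1,.3,.35,.35,.3,0,0,o7,0],max_nfev=60); out.append((g.cost,s,g.x.round(4)))
    out.sort(key=lambda t:t[0])
    for o in out[:4]: print(o)
E
python3 kin.py
```

```text
(np.float64(9.501327198230839e-05), (-1, -1, -1, -1), array([-0.0645,  0.1899,  0.4608,  0.4511,  0.3124,  0.0166,  0.0046,
        1.5142,  0.0215]))
(np.float64(9.501327198230886e-05), (-1, -1, -1, -1), array([-0.0645,  0.1899,  0.4608,  0.4511,  0.3124,  0.0166,  0.0046,
        1.5142,  0.0215]))
(np.float64(9.501327198230951e-05), (-1, -1, -1, -1), array([-0.0645,  0.1899,  0.4608,  0.4511,  0.3124,  0.0166,  0.0046,
        1.5142,  0.0215]))
(np.float64(9.501327198231072e-05), (-1, -1, -1, -1), array([-0.0645,  0.1899,  0.4608,  0.4511,  0.3124,  0.0166,  0.0046,
        1.5142,  0.0215]))
```

```bash
cat > ik.py <<'E'
from kin import *
P=np.array([-0.0645,.1899,.4608,.4511,.3124,.0166,.0046,1.5142,.0215]); S=(-1,)*4
lo=np.array([-2.6,-.5,-1.47,.16,-1.27,.06,-2.6]);hi=np.array([2.6,2.12,1.34,2.42,4.41,2.06,2.6])
rng=np.random.default_rng(0)
def ik(p,A,n=30,m=.05):
    sols=[]
    for k in range(n):
        q0=rng.uniform(lo+m,hi-m)
        def f(q):
            x,B=fk(q,P,S); return np.r_[10*(x-p),3*(B.inv()*A).as_rotvec()]
        g=least_squares(f,q0,bounds=(lo+m,hi-m),max_nfev=80)
        sols.append((2*g.cost,g.x))
    return sorted(sols,key=lambda t:t[0])
E
python3 - <<'E'
from h import *; import ik
np.set_printoptions(precision=2,suppress=True)
for y in (-.1,0,.1):
  for tilt in (0,.17,.35):   # less than inward normal, tool steeper
    A=RT*R.from_euler('y',-tilt)
    for nm,(u,o) in {'under':(-.05,.18),'end':(.05,.18),'pre':(-.05,.25)}.items():
        so=ik.ik(W(u,y,o),A,12); print(y,tilt,nm,A.apply([0,0,1]),round(so[0][0],5),so[0][1])
E
```

```text
-0.1 0 under [ 0.76  0.07 -0.64] 0.14525 [ 1.64  0.31 -1.39  2.37 -1.22  0.11  0.1 ]
-0.1 0 end [ 0.76  0.07 -0.64] 0.0055 [ 1.59  0.19 -1.42  2.27 -1.22  0.13 -0.05]
-0.1 0 pre [ 0.76  0.07 -0.64] 0.22244 [-0.94 -0.45  1.29  2.37 -0.14  0.27 -0.86]
-0.1 0.17 under [ 0.64  0.06 -0.76] 0.00116 [ 1.56  0.21 -1.35  2.37 -0.7   0.11 -0.52]
-0.1 0.17 end [ 0.64  0.06 -0.76] 0.0 [ 0.52  0.01 -0.27  2.21 -0.78  0.37 -0.56]
-0.1 0.17 pre [ 0.64  0.06 -0.76] 0.02695 [-0.96 -0.45  1.22  2.37  0.28  0.34 -1.34]
-0.1 0.35 under [ 0.5   0.04 -0.87] 0.0 [ 1.48  0.27 -1.38  2.26  0.32  0.34 -1.57]
-0.1 0.35 end [ 0.5   0.04 -0.87] 0.0 [ 0.2   0.05  0.03  2.07 -0.36  0.56 -0.98]
-0.1 0.35 pre [ 0.5   0.04 -0.87] 0.0 [ 1.53 -0.27 -1.1   2.32 -0.89  0.67 -0.44]
0 0 under [ 0.76  0.07 -0.64] 0.37365 [ 1.43  0.06 -1.42  2.37 -1.03  0.11 -0.43]
0 0 end [ 0.76  0.07 -0.64] 0.00133 [-1.14 -0.11  1.2   2.37  4.36  0.11  0.52]
0 0 pre [ 0.76  0.07 -0.64] 0.60726 [-1.13 -0.45  1.12  2.37  0.58  0.33 -1.84]
0 0.17 under [ 0.64  0.06 -0.76] 0.057 [ 1.39  0.06 -1.42  2.37 -0.31  0.13 -1.18]
0 0.17 end [ 0.64  0.
[... 436 characters left out ...]
0.19 -1.42  2.37 -0.56  0.11 -1.27]
0.1 0 end [ 0.76  0.07 -0.64] 0.00998 [-1.5  -0.1   1.26  2.37  2.11  0.15  2.55]
0.1 0 pre [ 0.76  0.07 -0.64] 0.68632 [ 0.92 -0.45 -1.08  2.37 -0.81  0.4  -1.08]
0.1 0.17 under [ 0.64  0.06 -0.76] 0.0711 [ 1.13 -0.09 -1.42  2.37  0.07  0.15 -1.86]
0.1 0.17 end [ 0.64  0.06 -0.76] 0.0 [-0.12 -0.07 -0.13  2.28  0.24  0.24 -1.94]
0.1 0.17 pre [ 0.64  0.06 -0.76] 0.21635 [ 0.92 -0.45 -1.04  2.37 -0.77  0.51 -1.08]
0.1 0.35 under [ 0.5   0.04 -0.87] 0.0 [-0.5  -0.03  0.25  2.37  0.18  0.29 -1.87]
0.1 0.35 end [ 0.5   0.04 -0.87] 0.0 [-1.38  0.04  1.22  2.11 -0.07  0.5  -1.6 ]
0.1 0.35 pre [ 0.5   0.04 -0.87] 0.00639 [-1.48 -0.45  1.04  2.37  0.88  0.67 -2.48]
```

```bash
cat >> ik.py <<'E'
def cont(q,p,A,m=.03):
    def f(x):
        y,B=fk(x,P,S); return np.r_[30*(y-p),10*(B.inv()*A).as_rotvec(),.05*(x-q)]
    g=least_squares(f,np.clip(q,lo+m,hi-m),bounds=(lo+m-1e-6,hi-m+1e-6)); y,B=fk(g.x,P,S)
    return g.x,np.linalg.norm(y-p),(B.inv()*A).magnitude()
E
python3 - <<'E'
from h import *; import ik
np.set_printoptions(precision=2,suppress=True)
s,p,Q=st(); print((Q.inv()*RT).as_rotvec())
for t in (.45,.6):
 for y in (-.06,-.03):
  A=RT*R.from_euler('y',-t); q=s['joint_positions']
  print(t,y)
  for u,o in ((.03,.27),(0,.26),(-.04,.25),(-.075,.24),(-.075,.21),(-.065,.18),(-.02,.18),(.05,.18)):
    q,e,w=ik.cont(q,W(u,y,o),A); print(u,o,W(u,y,o),q,round(e,4),round(w,3))
E
```

```text
[-0.04  0.1   0.02]
0.45 -0.06
0.03 0.27 [ 0.5  -0.08  0.2 ] [ 1.64 -0.47 -1.19  2.09 -0.81  0.99 -0.69] 0.0 0.0
0 0.26 [ 0.49 -0.08  0.17] [ 1.63 -0.46 -1.21  2.16 -0.84  0.92 -0.64] 0.0 0.0
-0.04 0.25 [ 0.47 -0.08  0.13] [ 1.63 -0.43 -1.23  2.25 -0.87  0.83 -0.58] 0.0 0.0
-0.075 0.24 [ 0.46 -0.08  0.1 ] [ 1.64 -0.39 -1.28  2.32 -0.91  0.74 -0.53] 0.0 0.0
-0.075 0.21 [ 0.48 -0.08  0.08] [ 1.41 -0.02 -1.26  2.3  -0.32  0.46 -1.07] 0.0001 0.0
-0.065 0.18 [ 0.51 -0.08  0.07] [ 1.12  0.12 -1.04  2.26 -0.01  0.41 -1.36] 0.0 0.0
-0.02 0.18 [ 0.54 -0.08  0.1 ] [ 1.08  0.11 -1.03  2.16  0.01  0.51 -1.4 ] 0.0 0.0
0.05 0.18 [ 0.58 -0.07  0.15] [ 1.01  0.14 -1.    2.    0.07  0.65 -1.48] 0.0 0.0
0.45 -0.03
0.03 0.27 [ 0.5  -0.05  0.2 ] [ 1.52 -0.47 -1.15  2.11 -0.78  0.96 -0.77] 0.0 0.0
0 0.26 [ 0.49 -0.05  0.17] [ 1.51 -0.46 -1.16  2.18 -0.81  0.9  -0.73] 0.0 0.0
-0.04 0.25 [ 0.47 -0.05  0.13] [ 1.49 -0.44 -1.18  2.27 -0.84  0.81 -0.67] 0.0 0.0
-0.075 0.24 [ 0.46 -0.05  0.1 ] [ 1.5  -0.4  -1.22  2.34 -0.88  0.71 -0.62] 0.0 0.0
-0.075 0.21 [ 0.48 -0.05  0.08] [ 1.58 -0.16 -1.44  2.31 -0.56  0.
[... 953 characters left out ...]
.053 0.102
0.6 -0.03
0.03 0.27 [ 0.5  -0.05  0.2 ] [ 1.7  -0.47 -1.33  1.99 -0.66  1.1  -0.88] 0.0 0.0
0 0.26 [ 0.49 -0.05  0.17] [ 1.69 -0.47 -1.34  2.06 -0.69  1.03 -0.85] 0.0 0.0
-0.04 0.25 [ 0.47 -0.05  0.13] [ 1.68 -0.46 -1.36  2.15 -0.71  0.95 -0.8 ] 0.0 0.0
-0.075 0.24 [ 0.46 -0.05  0.1 ] [ 1.7  -0.44 -1.41  2.22 -0.74  0.87 -0.76] 0.0 0.0
-0.075 0.21 [ 0.48 -0.05  0.08] [ 1.72 -0.47 -1.44  2.23 -0.81  0.83 -0.72] 0.0176 0.029
-0.065 0.18 [ 0.51 -0.05  0.07] [ 1.7  -0.47 -1.44  2.23 -0.84  0.8  -0.72] 0.041 0.064
-0.02 0.18 [ 0.54 -0.05  0.1 ] [ 1.72 -0.47 -1.44  2.14 -0.79  0.86 -0.79] 0.0422 0.073
0.05 0.18 [ 0.58 -0.04  0.15] [ 1.74 -0.47 -1.44  2.01 -0.74  0.95 -0.87] 0.0488 0.094
```

```bash
python3 - <<'E'
from h import *
s,p,Q=st(); A=RT*R.from_euler('y',-.45)
plan(p,Q,W(.02,-.06,.275),A,6)
E
```

```text
[0.002, 0.001, 0.001, -0.005, -0.058, 0.005]
[0.002, 0.001, 0.001, -0.005, -0.058, 0.005]
[0.002, 0.001, 0.001, -0.005, -0.058, 0.005]
[0.002, 0.001, 0.001, -0.005, -0.058, 0.005]
[0.002, 0.001, 0.001, -0.005, -0.058, 0.005]
[0.002, 0.001, 0.001, -0.005, -0.058, 0.005]
```

Request:
{"api": "drive_tool", "payload": {"moves": [[[0.002,0.001,0.001,-0.005,-0.058,0.005,0],[0.002,0.001,0.001,-0.005,-0.058,0.005,0],[0.002,0.001,0.001,-0.005,-0.058,0.005,0],[0.002,0.001,0.001,-0.005,-0.058,0.005,0],[0.002,0.001,0.001,-0.005,-0.058,0.005,0],[0.002,0.001,0.001,-0.005,-0.058,0.005,0],[0,0,0,0,0,0,0]]]}}

```text
time: 3.9
ee_pos: [0.4942, -0.0821, 0.1956]
eef_rot: [0.977, 0.044, 0.209, -0.01]
ft_force: [0.8, 0.1, -0.8]
width: 0.0007
grip_force: 0.0
```

```bash
python3 - <<'E'
from h import *
s,p,Q=st(); A=RT*R.from_euler('y',-.45); print(loc(p),s['joint_positions'].round(2),(Q.inv()*A).as_rotvec())
plan(p,Q,W(-.075,-.06,.245),A,6)
E
```

```text
[ 0.02381763 -0.06108044  0.27591172] [ 1.6  -0.45 -1.16  2.11 -0.77  0.95 -0.7 ] [-0.00225549  0.00132936  0.00027058]
[-0.013, -0.0, 0.012, -0.0, 0.0, 0.0]
[-0.013, -0.0, 0.012, -0.0, 0.0, 0.0]
[-0.013, -0.0, 0.012, -0.0, 0.0, 0.0]
[-0.013, -0.0, 0.012, -0.0, 0.0, 0.0]
[-0.013, -0.0, 0.012, -0.0, 0.0, 0.0]
[-0.013, -0.0, 0.012, -0.0, 0.0, 0.0]
```

Request:
{"api": "drive_tool", "payload": {"moves": [[[-0.013,0,0.012,0,0,0,0],[-0.013,0,0.012,0,0,0,0],[-0.013,0,0.012,0,0,0,0],[-0.013,0,0.012,0,0,0,0],[-0.013,0,0.012,0,0,0,0],[-0.013,0,0.012,0,0,0,0],[0,0,0,0,0,0,0]]]}}

```text
time: 4.6
ee_pos: [0.4486, -0.0854, 0.0944]
eef_rot: [0.977, 0.043, 0.207, -0.012]
ft_force: [-0.0, 0.2, -0.6]
width: 0.0003
grip_force: 0.0
```

```bash
python3 - <<'E'
from h import *
s,p,Q=st(); A=RT*R.from_euler('y',-.45); print(loc(p),s['joint_positions'].round(2),(Q.inv()*A).as_rotvec())
plan(p,Q,W(-.072,-.06,.18),A,8)
im=r.camera('scene'); save('s2',im); save('w2',r.camera('wrist'))
c=cam('scene')
for q in ['lip_edge']: print(q,[(np.round(d['at'],1).tolist(),round(d['conf'],2)) for n in('wrist','scene') for d in r.place_of(n,q)[:2]])
print(proj(cam('wrist'),W(-.02,0,.207)))
E
```

```text
[-0.083069   -0.06020627  0.2458385 ] [ 1.6  -0.36 -1.23  2.32 -0.84  0.71 -0.58] [-0.00464721  0.00468893 -0.0026419 ]
[0.005, -0.0, 0.007, -0.001, 0.001, -0.0]
[0.005, -0.0, 0.007, -0.001, 0.001, -0.0]
[0.005, -0.0, 0.007, -0.001, 0.001, -0.0]
[0.005, -0.0, 0.007, -0.001, 0.001, -0.0]
[0.005, -0.0, 0.007, -0.001, 0.001, -0.0]
[0.005, -0.0, 0.007, -0.001, 0.001, -0.0]
[0.005, -0.0, 0.007, -0.001, 0.001, -0.0]
[0.005, -0.0, 0.007, -0.001, 0.001, -0.0]
lip_edge [([187.8, 158.1], 0.77), ([321.2, 257.0], 0.73), ([459.4, 324.2], 0.48)]
[188.67028049 150.17105041]
```

View pics/w2.png

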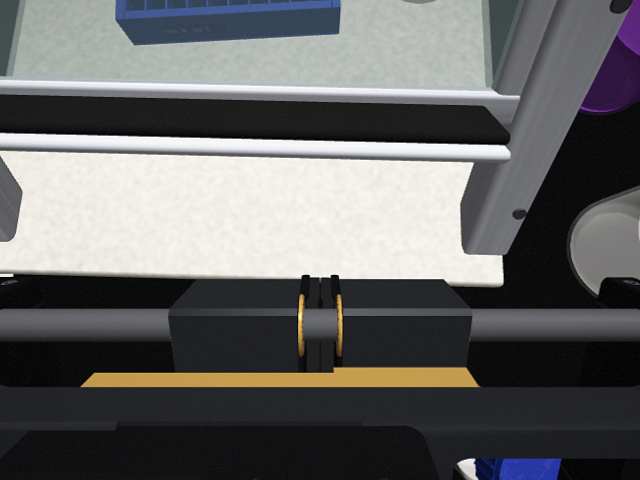

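```bash
python3 - <<'E'
from h import *
i=r.camera_info('wrist');K=np.array(i['mtx'])
T=np.eye(4);T[:3,:3]=R.from_quat([.926,.06,.372,-.028]).as_matrix();T[:3,3]=[.47876,-.07836,.19028]
m=np.linalg.inv(T@np.array(i['T_tool_cam'])); w1=(K,m[:3,:3],m[:3,3]); w2=cam('wrist')
for cs,ps in (((w1,w2),((243.5,282.6),(187.8,158.1))),((w1,w2,cam('scene')),((243.5,282.6),(187.8,158.1),(321.3,256.2))),((w2,cam('scene')),((187.8,158.1),(321.3,256.2)))):
    x,e=tri(cs,ps); print(x,loc(x),np.round(e,4))
E
```

```text
[ 0.50979145 -0.01753869  0.11354298] [-0.02532454  0.00186594  0.20678827] [0.001 0.001]
[ 0.50899466 -0.02032399  0.12304922] [-0.01871399 -0.00083647  0.2137004 ] [0.0035 0.0019 0.0052]
[ 0.51161325 -0.01975064  0.12123349] [-0.01839476 -0.0005008   0.2104957 ] [0.0035 0.0035]
```

Request:
{"api": "drive_tool", "payload": {"moves": [[[0.005,0,0.007,0,0,0,0],[0.005,0,0.007,0,0,0,0],[0.005,0,0.007,0,0,0,0],[0.005,0,0.007,0,0,0,0],[0.005,0,0.007,0,0,0,0],[0.005,0,0.007,0,0,0,0],[0.005,0,0.007,0,0,0,0],[0.005,0,0.007,0,0,0,0],[0,0,0,0,0,0,0]]]}}

```text
time: 5.7
ee_pos: [0.5028, -0.0802, 0.0634]
eef_rot: [0.978, 0.044, 0.203, -0.011]
ft_force: [0.4, -1.0, 0.7]
width: 0.0005
grip_force: 0.0
```

```bash
python3 - <<'E'
from h import *
s,p,Q=st(); A=RT*R.from_euler('y',-.45); print(loc(p),s['joint_positions'].round(2),(Q.inv()*A).as_rotvec())
plan(p,Q,W(-.022,-.06,.181),A,10,4)
save('w3',r.camera('wrist'))
E
```

```text
[-0.07178608 -0.05991322  0.18419907] [ 1.43  0.16 -1.31  2.23  0.11  0.47 -1.41] [-0.00449752  0.01227356 -0.00065321]
[0.0046, -0.0, -0.0019, -0.0004, 0.0012, -0.0001]
[0.0046, -0.0, -0.0019, -0.0004, 0.0012, -0.0001]
[0.0046, -0.0, -0.0019, -0.0004, 0.0012, -0.0001]
[0.0046, 0.0, -0.0019, -0.0004, 0.0012, -0.0001]
[0.0046, 0.0, -0.0019, -0.0004, 0.0012, -0.0001]
[0.0046, 0.0, -0.0019, -0.0004, 0.0012, -0.0001]
[0.0046, 0.0, -0.0019, -0.0004, 0.0012, -0.0001]
[0.0046, 0.0, -0.0019, -0.0004, 0.0012, -0.0001]
[0.0046, 0.0, -0.0019, -0.0004, 0.0012, -0.0001]
[0.0046, 0.0, -0.0019, -0.0004, 0.0012, -0.0001]
```

View pics/w3.png

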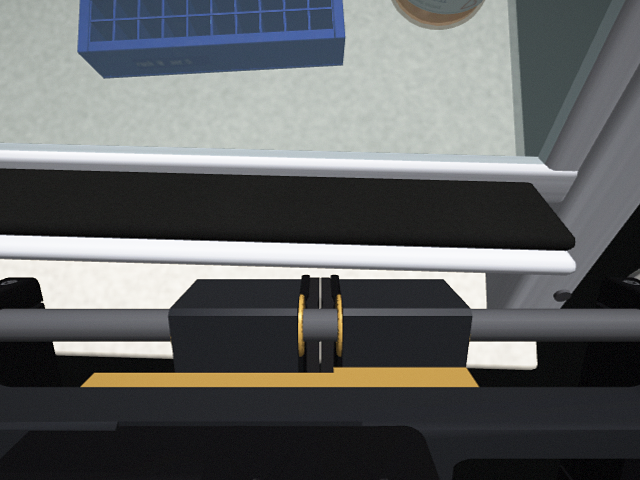

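```bash
python3 - <<'E'
from h import *
c=cam('wrist'); s,p,Q=st(); print('tcp',proj(c,p),'cam origin loc',loc(ray(c,(320,240))[0]), ray(c,(320,278)))
for u,o in((-.022,.209),(-.01,.209),(-.01,.166)): print(u,o,proj(c,W(u,-.06,o)))
print(r.camera_info('wrist')['T_tool_cam'])
for k in (0,.01,.02,.03,.04,.05): print(k,proj(c,p-Q.apply([0,0,k])),proj(c,p-Q.apply([-.0095,0,k])))
E
```

```text
tcp [317.41869874 294.57373132] cam origin loc [ 0.0635951  -0.06171945  0.29775259] (array([ 0.50305623, -0.08199029,  0.24011953]), array([ 0.0435398 ,  0.00705616, -0.99902677]))
-0.022 0.209 [316.22828192 256.6297954 ]
-0.01 0.209 [315.90037561 230.44513613]
-0.01 0.166 [317.05985859 165.37081241]
[[-5.21514905e-04 -9.65305666e-01 -2.61122000e-01  7.07934963e-02]
 [ 9.99999830e-01 -5.71702926e-04  1.16241672e-04  1.18002648e-03]
 [-2.61492955e-04 -2.61121895e-01  9.65305800e-01 -1.61679575e-01]
 [ 0.00000000e+00  0.00000000e+00  0.00000000e+00  1.00000000e+00]]
0 [317.41869874 294.57373132] [317.37448863 276.72922624]
0.01 [317.28551175 303.15623427] [317.23664    284.38227585]
0.02 [317.13576227 312.80601644] [317.08137082 293.00247591]
0.03 [316.966156   323.73535966] [316.90515607 302.78552695]
0.04 [316.77246299 336.21684042] [316.70345094 313.98374773]
0.05 [316.54916002 350.60637311] [316.4702932  326.92814694]
```

Request:
{"api": "drive_tool", "payload": {"moves": [[[0.0046,0,-0.0019,0,0.001,0,0],[0.0046,0,-0.0019,0,0.001,0,0],[0.0046,0,-0.0019,0,0.001,0,0],[0.0046,0,-0.0019,0,0.001,0,0],[0.0046,0,-0.0019,0,0.001,0,0],[0.0046,0,-0.0019,0,0.001,0,0],[0.0046,0,-0.0019,0,0.001,0,0],[0.0046,0,-0.0019,0,0.001,0,0]]]}}

```text
time: 6.55
ee_pos: [0.5287, -0.079, 0.0916]
eef_rot: [0.978, 0.043, 0.206, -0.011]
ft_force: [-5.6, -1.7, 0.1]
width: 0.0008
grip_force: 2.8
```

```bash
cat > look.py <<'E'
from h import *
import sys
s,p,Q=st(); A=RT*R.from_euler('y',-.45); print(s['time'],loc(p),(Q.inv()*A).as_rotvec().round(3),'F up/left/out',(s['ft_force']@(M@U)).round(1),s['ft_force'].round(1),s['joint_positions'].round(2))
for n in ('scene','side','wrist'):
    im=r.camera(n); save(sys.argv[1]+n,im)
    for q in ['lip_edge','pointer_tip','marker_tip']: print(n,q,[(np.round(d['at'],1).tolist(),round(d['conf'],2)) for d in r.place_of(n,q)[:2]])
E
python3 look.py a
```

```text
6.55 [-0.03357285 -0.06101783  0.18254305] [-0.002  0.007 -0.002] F up/left/out -3.6 [-5.6 -1.7  0.1] [ 1.4   0.16 -1.31  2.16  0.12  0.54 -1.44]
scene lip_edge []
scene pointer_tip [([244.4, 216.6], 0.93)]
scene marker_tip [([248.1, 182.0], 0.43)]
side lip_edge [([296.2, 235.2], 0.81), ([378.9, 220.4], 0.16)]
side pointer_tip [([377.9, 223.7], 0.85)]
side marker_tip [([396.0, 227.2], 0.55), ([163.4, 279.9], 0.16)]
wrist lip_edge [([159.8, 309.8], 0.78)]
wrist pointer_tip []
wrist marker_tip []
```

Request:
{"api": "drive_tool", "payload": {"moves": [[[0.0045,0,-0.0022,0,0.0005,0,0],[0.0045,0,-0.0022,0,0.0005,0,0],[0.0045,0,-0.0022,0,0.0005,0,0],[0.0045,0,-0.0022,0,0.0005,0,0],[0.0045,0,-0.0022,0,0.0005,0,0],[0.0045,0,-0.0022,0,0.0005,0,0],[0.0045,0,-0.0022,0,0.0005,0,0],[0.0045,0,-0.0022,0,0.0005,0,0],[0.0045,0,-0.0022,0,0.0005,0,0],[0.0045,0,-0.0022,0,0.0005,0,0]]]}}

```text
time: 8.15
ee_pos: [0.5617, -0.0758, 0.1308]
eef_rot: [0.977, 0.044, 0.21, -0.011]
ft_force: [-2.9, -2.8, -2.2]
width: 0.0003
grip_force: 1.7
```

```bash
python3 look.py b; python3 - <<'E'
import cv2,numpy as np
a=cv2.imread('pics/bscene.png')[160:235,215:290]; b=cv2.imread('pics/bside.png')[190:265,350:425]
f=lambda x:cv2.resize(x,(400,400),interpolation=cv2.INTER_CUBIC)
cv2.imwrite('pics/bz.png',np.hstack([f(a),f(b)]))
E
```

```text
8.15 [ 0.01772954 -0.06079303  0.18231164] [-0.002 -0.    -0.001] F up/left/out -3.7 [-2.9 -2.8 -2.2] [ 1.35  0.17 -1.29  2.05  0.14  0.63 -1.48]
scene lip_edge []
scene pointer_tip [([246.6, 189.5], 0.77)]
scene marker_tip [([248.5, 179.5], 0.61)]
side lip_edge [([302.7, 236.4], 0.68)]
side pointer_tip [([386.7, 224.1], 0.76)]
side marker_tip [([392.9, 224.3], 0.44)]
wrist lip_edge [([163.9, 305.6], 0.81)]
wrist pointer_tip []
wrist marker_tip []
```

View pics/bz.png

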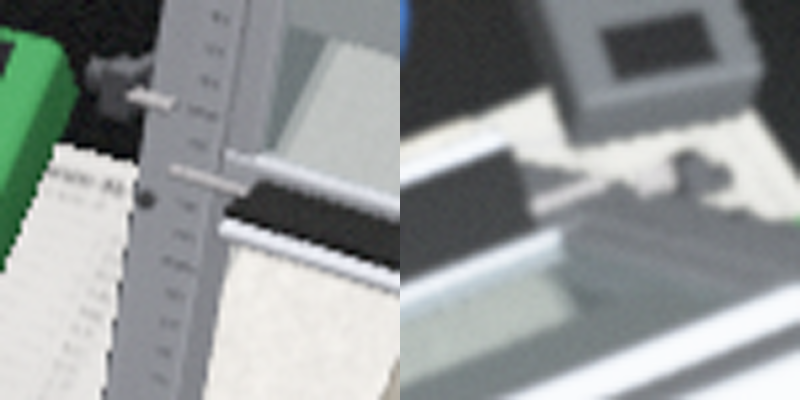

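Scene crop: the pointer tip is at about (247.3,191.9) and the marker tip at about (247.8,179.1), so roughly 22 mm remain. I'll push 16 mm slowly, then back off and view the tips with the wrist camera.

Request:
{"api": "drive_tool", "payload": {"moves": [[[0.0036,0,-0.0017,0,0,0,0],[0.0036,0,-0.0017,0,0,0,0],[0.0036,0,-0.0017,0,0,0,0],[0.0036,0,-0.0017,0,0,0,0],[0,0,0,0,0,0,0]]]}}

```text
time: 9.25
ee_pos: [0.5723, -0.0749, 0.1432]
eef_rot: [0.977, 0.044, 0.21, -0.011]
ft_force: [-3.1, -1.2, -0.7]
width: 0.0006
grip_force: 0.9
```

```bash
python3 look.py c; python3 - <<'E'
from h import *; import ik
np.set_printoptions(precision=2,suppress=True)
s,p,Q=st(); A=RT*R.from_euler('y',-.45); q=s['joint_positions']
# back off then view pose: camera over tips
u,y,o=loc(p)
for U_,Y,O_,t in ((u-.02,y,o,.45),(u-.02,y,o+.07,.45),(u-.01,.06,o+.11,.45),(u-.02,.10,o+.13,.45)):
    A=RT*R.from_euler('y',-t); X=W(U_,Y,O_); q,e,w=ik.cont(q,X,A)
    T=np.eye(4);T[:3,:3]=A.as_matrix();T[:3,3]=X; i=r.camera_info('wrist'); m=np.linalg.inv(T@np.array(i['T_tool_cam'])); c=(np.array(i['mtx']),m[:3,:3],m[:3,3])
    print(U_,Y,O_,X,q,round(e,4),round(w,3),'px',proj(c,W(.09,.17,.21)))
E
```

```text
9.25 [ 0.0341286  -0.06083584  0.18208464] [-0.002 -0.001 -0.001] F up/left/out -2.5 [-3.1 -1.2 -0.7] [ 1.33  0.18 -1.28  2.02  0.16  0.66 -1.5 ]
scene lip_edge []
scene pointer_tip [([245.9, 183.3], 0.69)]
scene marker_tip [([249.0, 180.9], 0.47)]
side lip_edge [([303.3, 239.7], 0.85)]
side pointer_tip [([389.7, 221.6], 0.71)]
side marker_tip [([394.3, 227.5], 0.41)]
wrist lip_edge [([159.9, 308.8], 0.96)]
wrist pointer_tip []
wrist marker_tip []
0.013354822005595329 -0.06072782313961708 0.18214802691259743 [ 0.56 -0.08  0.13] [ 1.23  0.19 -1.24  2.08  0.19  0.59 -1.57] 0.0 0.0 px [-463.88  196.97]
0.013354822005595329 -0.06072782313961708 0.2521480269125974 [ 0.51 -0.08  0.17] [ 1.12 -0.16 -0.9   2.14 -0.41  0.74 -1.02] 0.0 0.0 px [-198.51  109.89]
0.023354822005595327 0.06 0.29214802691259745 [0.47 0.04 0.21] [ 0.96 -0.42 -0.89  2.17 -0.54  0.88 -1.15] 0.0 0.0 px [118.61 101.3 ]
0.013354822005595329 0.1 0.31214802691259746 [0.45 0.08 0.21] [ 0.77 -0.47 -0.8   2.2  -0.49  0.89 -1.28] 0.0 0.0 px [196.4   71.49]
```

```bash
python3 - <<'E'
from h import *
s,p,Q=st();u,y,o=loc(p); A=RT*R.from_euler('y',-.45)
a,b,c=W(u-.015,y,o),W(u-.015,y,o+.07),W(u-.005,.06,.30)
plan(p,A,a,A,1);plan(a,A,b,A,3);plan(b,A,c,A,5)
E
```

```text
[-0.014, -0.0, 0.006, 0.0, 0.0, 0.0]
[-0.01, 0.0, -0.021, 0.0, 0.0, 0.0]
[-0.01, 0.0, -0.021, 0.0, 0.0, 0.0]
[-0.01, 0.0, -0.021, 0.0, 0.0, 0.0]
[-0.002, -0.024, -0.009, 0.0, 0.0, 0.0]
[-0.002, -0.024, -0.009, 0.0, 0.0, 0.0]
[-0.002, -0.024, -0.009, 0.0, 0.0, 0.0]
[-0.002, -0.024, -0.009, 0.0, 0.0, 0.0]
[-0.002, -0.024, -0.009, 0.0, 0.0, 0.0]
```

Request:
{"api": "drive_tool", "payload": {"moves": [[[-0.014,0,0.006,0,0,0,0],[-0.01,0,-0.021,0,0,0,0],[-0.01,0,-0.021,0,0,0,0],[-0.01,0,-0.021,0,0,0,0],[-0.002,-0.024,-0.009,0,0,0,0],[-0.002,-0.024,-0.009,0,0,0,0],[-0.002,-0.024,-0.009,0,0,0,0],[-0.002,-0.024,-0.009,0,0,0,0],[-0.002,-0.024,-0.009,0,0,0,0],[0,0,0,0,0,0,0]]]}}

```text
time: 10.85
ee_pos: [0.48, 0.0392, 0.2034]
eef_rot: [0.978, 0.045, 0.204, -0.009]
ft_force: [0.7, 0.3, -0.1]
width: 0.0006
grip_force: 0.0
```

```bash
python3 look.py d; python3 - <<'E'
import cv2,numpy as np
a=cv2.imread('pics/dwrist.png')[0:240,0:320]
cv2.imwrite('pics/dz.png',cv2.resize(a,(800,600),interpolation=cv2.INTER_CUBIC))
E
```

```text
10.85 [0.02770606 0.06103856 0.28332379] [-0.001  0.011  0.003] F up/left/out 0.4 [ 0.7  0.3 -0.1] [ 1.14 -0.49 -1.04  2.15 -0.62  0.91 -1.1 ]
scene lip_edge [([331.4, 218.1], 0.96)]
scene pointer_tip [([251.5, 182.7], 0.94)]
scene marker_tip [([248.1, 181.5], 0.54)]
side lip_edge [([305.4, 238.6], 0.56)]
side pointer_tip [([389.0, 226.5], 0.7)]
side marker_tip [([393.4, 227.0], 0.48), ([303.9, 237.6], 0.36)]
wrist lip_edge [([414.1, 161.5], 0.81)]
wrist pointer_tip [([124.9, 119.7], 0.8)]
wrist marker_tip [([118.3, 108.5], 0.89)]
```

View pics/dz.png

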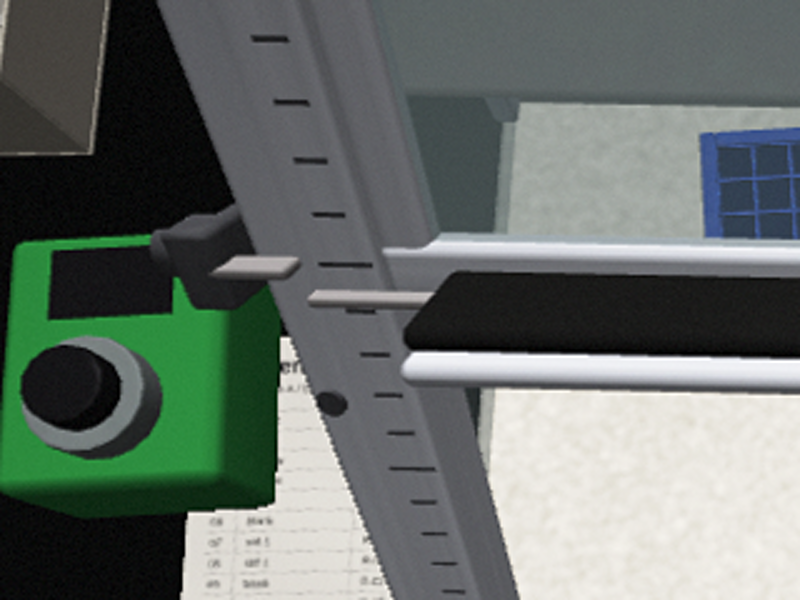

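```bash
python3 - <<'E'
from h import *
np.set_printoptions(precision=4,suppress=True)
w,a=cam('wrist'),cam('scene')
mk=(119.2,106.4);pt=(123.6,119.2)
x,e=tri((w,a),(mk,(247.8,179.1)));print('mk',loc(x),e)
for o_ in (.17,.18,.19,.2,.21,.22):
    res=[]
    for px in (mk,pt):
        o,d=ray(w,px); n=M@O; t=(o_-(o-E0)@n)/(d@n); res.append(loc(o+t*d))
    print(o_,res[0],res[1],res[0]-res[1],'scene', proj(a,W(*res[0])),proj(a,W(*res[1])))
print(r.read_state()['time'])
E
python3 - <<'E'
import cv2,numpy as np
a=cv2.imread('pics/dscene.png')[165:200,225:280].astype(int).sum(2)//3
for k in range(8,28): print(k+165,a[k,10:36])
E
```

```text
mk [0.081  0.1839 0.1705] [np.float64(0.0016399335714891252), np.float64(0.0016399335714889559)]
0.17 [0.0791 0.1845 0.17  ] [0.0707 0.1848 0.17  ] [ 0.0084 -0.0003 -0.    ] scene [247.3343 180.6869] [246.6188 184.5911]
0.18 [0.0827 0.1788 0.18  ] [0.0747 0.1791 0.18  ] [ 0.008  -0.0003 -0.    ] scene [248.3272 180.9474] [247.6305 184.7268]
0.19 [0.0864 0.1731 0.19  ] [0.0788 0.1734 0.19  ] [ 0.0076 -0.0003  0.    ] scene [249.3463 181.2147] [248.6691 184.866 ]
0.2 [0.0901 0.1674 0.2   ] [0.0828 0.1677 0.2   ] [ 0.0073 -0.0003 -0.    ] scene [250.3925 181.4892] [249.7357 185.009 ]
0.21 [0.0938 0.1617 0.21  ] [0.0869 0.1619 0.21  ] [ 0.0069 -0.0003 -0.    ] scene [251.4669 181.771 ] [250.8313 185.1559]
0.22 [0.0974 0.156  0.22  ] [0.0909 0.1562 0.22  ] [ 0.0065 -0.0003  0.    ] scene [252.5707 182.0606] [251.9572 185.3069]
11.45
173 [ 74  85  92  97 103  89  75  60  78 131 130 132 130 132 131 130 135 131
 133 136 133 132 136 130 115 129]
174 [ 61  63  66  73  80  62  55  57  91 133 132 131 131 131 130 132 134 124
 111 126 133 133 137 127 117 129]
175 [ 61  59  62  62  63  55  48  49 1
[... 1259 characters left out ...]

 127 150 159 160 169 177 162 159]
187 [193 190 190 189 187 185 183 182 179 168 144 135 131 135 134 127 120 108
 109 123 119 126 147 156 158 172]
188 [191 191 189 189 189 186 186 182 181 178 168 143 130 133 134 135 135 126
 125 133 134 116 112 108 120 138]
189 [189 190 190 189 189 190 186 186 185 180 180 168 146 134 135 135 135 133
 134 137 140 119 121 116  91  69]
190 [191 192 191 190 189 189 189 186 187 184 182 181 166 153 138 136 136 134
 132 134 137 122 124 110  61  42]
191 [192 190 191 190 191 191 188 189 188 186 185 182 180 173 165 147 132 136
 134 138 131 124 122  88  39  35]
192 [192 192 191 191 192 190 190 189 189 189 188 183 181 178 177 173 157 130
 133 138 124 122 122  72  24  23]
```

```bash
python3 - <<'E'
from h import *
np.set_printoptions(precision=4,suppress=True)
w=cam('wrist')
T=[(272,38),(292,101),(311,160),(329,214),(346,264),(360,309),(374,354),(388,394),(401,433),(413,468)]
for o_ in (.13,.15,.16,.17,.18,.19,.21):
    v=[]
    for px in T:
        o,d=ray(w,np.array(px)/2.5); n=M@O; t=(o_-(o-E0)@n)/(d@n); v.append(loc(o+t*d)[:2])
    v=np.array(v); print(o_,np.diff(v[:,0]),v[0,0]-v[-1,0],v[[0,-1],1])
E
```

```text
0.13 [-0.0144 -0.0146 -0.0145 -0.0145 -0.014  -0.015  -0.0143 -0.0149 -0.0142] 0.13025614469382454 [0.1914 0.1939]
0.15 [-0.0133 -0.0135 -0.0134 -0.0134 -0.0129 -0.0139 -0.0132 -0.0138 -0.0132] 0.12046640743572756 [0.1812 0.1835]
0.16 [-0.0128 -0.013  -0.0128 -0.0128 -0.0124 -0.0133 -0.0127 -0.0132 -0.0126] 0.11557153880667907 [0.1761 0.1783]
0.17 [-0.0122 -0.0124 -0.0123 -0.0123 -0.0119 -0.0127 -0.0121 -0.0126 -0.0121] 0.11067667017763062 [0.171  0.1731]
0.18 [-0.0117 -0.0119 -0.0118 -0.0117 -0.0113 -0.0122 -0.0116 -0.0121 -0.0116] 0.10578180154858213 [0.1659 0.1679]
0.19 [-0.0111 -0.0113 -0.0112 -0.0112 -0.0108 -0.0116 -0.0111 -0.0115 -0.011 ] 0.10088693291953367 [0.1608 0.1627]
0.21 [-0.0101 -0.0102 -0.0101 -0.0101 -0.0098 -0.0105 -0.01   -0.0104 -0.01  ] 0.09109719566143668 [0.1506 0.1523]
```

```bash
python3 - <<'E'
from h import *
s,p,Q=st(); A=RT*R.from_euler('y',-.45)
b,c,d=W(.014,-.05,.26),W(.016,-.05,.182),W(.034,-.05,.182)
plan(p,Q,b,A,5);plan(b,A,c,A,4);plan(c,A,d,A,4,4)
E
```

```text
[-0.0, 0.021, 0.005, -0.0, 0.002, -0.001]
[-0.0, 0.021, 0.005, -0.0, 0.002, -0.001]
[-0.0, 0.021, 0.005, -0.0, 0.002, -0.001]
[-0.0, 0.021, 0.005, -0.0, 0.002, -0.001]
[-0.0, 0.021, 0.005, -0.0, 0.002, -0.001]
[0.009, -0.0, 0.017, 0.0, 0.0, 0.0]
[0.009, -0.0, 0.017, 0.0, 0.0, 0.0]
[0.009, -0.0, 0.017, 0.0, 0.0, 0.0]
[0.009, -0.0, 0.017, 0.0, 0.0, 0.0]
[0.0041, 0.0, -0.002, 0.0, 0.0, 0.0]
[0.0041, 0.0, -0.002, 0.0, 0.0, 0.0]
[0.0041, 0.0, -0.002, 0.0, 0.0, 0.0]
[0.0041, 0.0, -0.002, 0.0, 0.0, 0.0]
```

Request:
{"api": "drive_tool", "payload": {"moves": [[[0,0.021,0.005,0,0.002,-0.001,0],[0,0.021,0.005,0,0.002,-0.001,0],[0,0.021,0.005,0,0.002,-0.001,0],[0,0.021,0.005,0,0.002,-0.001,0],[0,0.021,0.005,0,0.002,-0.001,0],[0.009,0,0.017,0,0,0,0],[0.009,0,0.017,0,0,0,0],[0.009,0,0.017,0,0,0,0],[0.009,0,0.017,0,0,0,0],[0,0,0,0,0,0,0]]]}}

```text
time: 12.45
ee_pos: [0.5579, -0.063, 0.1317]
eef_rot: [0.977, 0.044, 0.207, -0.012]
ft_force: [-0.1, 0.5, -0.5]
width: 0.0006
grip_force: 0.0
```

```bash
python3 - <<'E'
from h import *
s,p,Q=st(); A=RT*R.from_euler('y',-.45); print(loc(p),(Q.inv()*A).as_rotvec(),s['ft_force'],s['joint_positions'])
plan(p,Q,W(.0405,-.05,.182),A,7,4)
E
```

```text
[ 0.01681424 -0.04772339  0.18489942] [-0.00524505  0.00397249 -0.00092439] [-0.10126729  0.52469872 -0.53357767] [ 1.3569076   0.14873316 -1.31241446  2.06264214  0.12042626  0.62950157
 -1.48578919]
[0.0032, 0.0003, -0.0011, -0.0007, 0.0006, -0.0001]
[0.0032, 0.0003, -0.0011, -0.0007, 0.0006, -0.0001]
[0.0032, 0.0003, -0.0011, -0.0007, 0.0006, -0.0001]
[0.0032, 0.0003, -0.0011, -0.0007, 0.0006, -0.0001]
[0.0032, 0.0003, -0.0011, -0.0007, 0.0006, -0.0001]
[0.0032, 0.0003, -0.0011, -0.0007, 0.0006, -0.0001]
[0.0032, 0.0003, -0.0011, -0.0007, 0.0006, -0.0001]
```

Request:
{"api": "drive_tool", "payload": {"moves": [[[0.0032,0,-0.0011,0,0.0006,0,0],[0.0032,0,-0.0011,0,0.0006,0,0],[0.0032,0,-0.0011,0,0.0006,0,0],[0.0032,0,-0.0011,0,0.0006,0,0],[0.0032,0,-0.0011,0,0.0006,0,0],[0.0032,0,-0.0011,0,0.0006,0,0],[0.0032,0,-0.0011,0,0.0006,0,0],[0,0,0,0,0,0,0]]]}}

```text
time: 13.25
ee_pos: [0.5746, -0.0614, 0.1494]
eef_rot: [0.977, 0.045, 0.209, -0.009]
ft_force: [-4.5, -1.0, 0.9]
width: 0.0004
grip_force: 1.7
```

```bash
python3 - <<'E'
from h import *
s,p,Q=st(); print(loc(p),s['ft_force'],s['time'])
a=r.camera('scene').astype(int).sum(2)//3
for k in range(174,190): print(k,a[k,235:261])
E
```

```text
[ 0.04107406 -0.04767536  0.18342334] [-4.53028093 -1.03557943  0.89909671] 13.25
174 [ 67  69  71  77  88  64  59  61 103 143 142 143 141 140 141 140 142 135
 123 133 143 142 149 136 127 141]
175 [ 65  69  66  66  66  58  62  58 108 142 142 143 141 141 140 143 145 139
 116 127 123 140 151 134 126 141]
176 [ 68  69  66  66  63 111 137  83 125 142 142 143 141 143 142 142 143 146
 136 137 127 140 150 133 127 140]
177 [ 65  67  68  90 155 178 185 167 176 168 150 143 141 141 142 143 143 143
 144 146 143 144 148 128 151 141]
178 [ 70  66  68  88 146 163 172 183 197 190 179 176 167 141 143 145 143 142
 144 146 143 146 146 125 177 183]
179 [ 65  63  66  68  68  84 110 137 160 167 179 191 148 132 142 134 143 145
 145 144 141 146 141 124 169 175]
180 [ 66  60  66  67  55  55  44  90 127 130 138 158 124 159 173 153 125 118
 135 143 142 150 137 136 151 149]
181 [ 51  57  65  62  49  41  25 101 141 136 128 131 137 150 170 175 176 169
 155 124 126 140 132 139 148 148]
182 [ 26  40  42  46  31  30  25 119 143 141 143 144 138 130 139 149 164 170
 174 173 174 167 140 137 147 148]
183 [ 21  30  26  28  25  24  28 136 142 143 141 141 145 142 136 129 129 132
 147 164 167 173 178 178 168 153]
184 [ 20  23  25  25  29  21  35 139 143 142 141 142 144 146 145 144 145 139
 128 131 128 135 160 163 171 178]
185 [ 25  21  29  20  23  23  44 141 144 142 142 144 142 143 144 141 144 146
 143 143 142 124 122 120 138 157]
186 [ 32  27  22  18  20  31  66 145 144 143 144 142 143 144 142 137 127 133
 134 143 149 137 132 127 124  82]
187 [ 29  25  29   9  29  26  92 145 142 143 143 144 143 145 143 137 131 122
 126 144 150 132 129 131 111  49]
188 [ 19  27  29  26  23  16 103 144 142 142 142 144 145 143 140 145 145 137
 137 143 150 130 133 134  68  45]
189 [175  30  22  30  26  21 125 144 146 141 144 144 142 144 143 145 146 145
 145 146 148 132 131 131  49  33]
```

Request:
{"api": "drive_tool", "payload": {"moves": [[[0.0007,0,-0.0003,0,0,0,0],[0.0006,0,-0.0003,0,0,0,0],[0,0,0,0,0,0,0]]]}}

```text
time: 13.6
ee_pos: [0.5754, -0.0614, 0.1503]
eef_rot: [0.977, 0.045, 0.209, -0.009]
ft_force: [-4.8, -1.8, 0.3]
width: 0.0006
grip_force: 2.2
```

```bash
python3 - <<'E'
from h import *
s,p,Q=st(); print(loc(p),s['ft_force'],s['time'])
u,y,o=loc(p); A=RT*R.from_euler('y',-.45)
a,b,c=W(u-.015,y,o),W(u-.015,y,o+.07),W(u-.01,.06,.288)
plan(p,A,a,A,1);plan(a,A,b,A,3);plan(b,A,c,A,5)
E
```

```text
[ 0.0423322  -0.04769944  0.18335012] [-4.80440672 -1.80612874  0.25646209] 13.6
[-0.014, -0.0, 0.006, 0.0, 0.0, 0.0]
[-0.01, 0.0, -0.021, 0.0, 0.0, 0.0]
[-0.01, 0.0, -0.021, 0.0, 0.0, 0.0]
[-0.01, 0.0, -0.021, 0.0, 0.0, 0.0]
[-0.002, -0.022, -0.007, 0.0, 0.0, 0.0]
[-0.002, -0.022, -0.007, 0.0, 0.0, 0.0]
[-0.002, -0.022, -0.007, 0.0, 0.0, 0.0]
[-0.002, -0.022, -0.007, 0.0, 0.0, 0.0]
[-0.002, -0.022, -0.007, 0.0, 0.0, 0.0]
```

Request:
{"api": "drive_tool", "payload": {"moves": [[[-0.014,0,0.006,0,0,0,0],[-0.01,0,-0.021,0,0,0,0],[-0.01,0,-0.021,0,0,0,0],[-0.01,0,-0.021,0,0,0,0],[-0.002,-0.022,-0.007,0,0,0,0],[-0.002,-0.022,-0.007,0,0,0,0],[-0.002,-0.022,-0.007,0,0,0,0],[-0.002,-0.022,-0.007,0,0,0,0],[-0.002,-0.022,-0.007,0,0,0,0],[0,0,0,0,0,0,0]]]}}

```text
time: 14.6
ee_pos: [0.4881, 0.0428, 0.2041]
eef_rot: [0.977, 0.046, 0.206, -0.008]
ft_force: [0.4, -0.2, 0.9]
width: 0.0005
grip_force: 0.0
```

```bash
python3 look.py e; python3 - <<'E'
import cv2,numpy as np
a=cv2.imread('pics/ewrist.png')[60:180,60:220]
cv2.imwrite('pics/ez.png',cv2.resize(a,(800,600),interpolation=cv2.INTER_CUBIC))
E
```

```text
14.6 [0.03363695 0.06388956 0.27746574] [0.002 0.007 0.004] F up/left/out 0.9 [ 0.4 -0.2  0.9] [ 1.16 -0.48 -1.07  2.13 -0.62  0.9  -1.11]
scene lip_edge [([328.2, 213.7], 0.6)]
scene pointer_tip [([249.8, 180.2], 0.82)]
scene marker_tip [([249.7, 181.4], 0.5)]
side lip_edge [([304.9, 237.2], 0.8)]
side pointer_tip [([201.6, 222.5], 0.71), ([389.3, 225.0], 0.61)]
side marker_tip [([395.0, 227.4], 0.61), ([303.2, 237.5], 0.43)]
wrist lip_edge [([423.9, 166.4], 0.88), ([122.8, 120.7], 0.16)]
wrist pointer_tip [([127.1, 121.6], 0.8)]
wrist marker_tip [([123.5, 119.2], 0.56)]
```

View pics/ez.png

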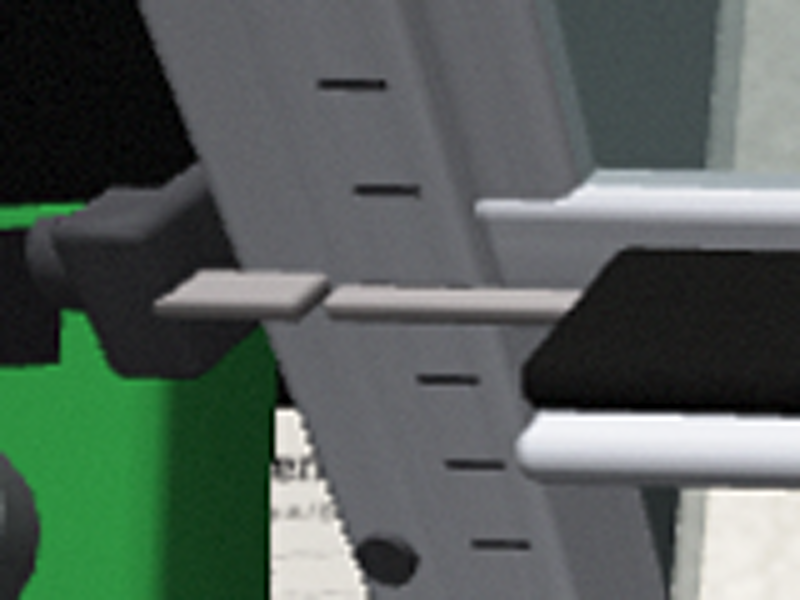

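```bash
python3 - <<'E'
from h import *
w,a=cam('wrist'),cam('scene')
for n,c in(('w',w),('s',a)):
    b=proj(c,W(.082,.178,.175)); print(n,b,'dup',proj(c,W(.083,.178,.175))-b,'dy',proj(c,W(.082,.179,.175))-b,'dout',proj(c,W(.082,.178,.176))-b)
g=cv2.imread('pics/escene.png').astype(int).sum(2)//3
for k in range(174,188): print(k,g[k,238:258])
g=cv2.imread('pics/ewrist.png').astype(int).sum(2)//3
for k in range(110,128): print(k,g[k,[104,108,112,116,118,120,122,124,126,128,130,134,138,142,146]])
E
```

```text
w [129.64696628 116.63628409] dup [-0.5807287  -1.58548383] dy [-1.60087652  0.00328703] dout [-0.65146748  0.62962446]
s [249.59668391 180.76423251] dup [ 0.06855269 -0.47671585] dy [-0.4687458  -0.13187507] dout [-0.19099666  0.12618274]
174 [ 83  82  64  55  53  91 132 129 130 132 130 128 131 131 122 113 124 133
 131 136]
175 [152  95  57  54  52 102 131 131 129 129 131 130 134 133 129 105 116 112
 133 138]
176 [179 154 123 128  75 114 131 130 131 131 129 132 130 130 132 126 127 119
 131 138]
177 [182 179 168 167 155 163 157 141 130 129 132 130 132 132 133 132 133 134
 132 138]
178 [182 183 178 176 174 183 178 167 165 156 132 132 134 133 134 133 133 130
 135 136]
179 [185 184 181 179 174 159 154 169 176 134 107 140 141 134 134 133 134 132
 136 129]
180 [185 186 184 182 179 161 129 127 144  93 132 167 174 151 157 141 133 132
 137 124]
181 [187 188 184 184 182 178 164 133 121 120 136 144 156 149 168 174 169 157
 146 124]
182 [189 188 186 185 184 181 181 168 153 131 125 120 122 128 138 152 160 168
 174 165]
183 [191 189 185 187 185 184 182 179 173 153 133 133 134 127 118 122 121 135

[... 845 characters left out ...]
175 136  74  91 158 166 150 152 117 114]
118 [176 176 176 178 178 161 101  50 126 185 185 186 187 188 188]
119 [173 174 177 178 170 127  69  46 176 184 183 185 181 183 182]
120 [145 149 152 158 151  91  53  88 167 167 165 167 173 173 176]
121 [ 90  96  98 105  98  66  56  92 107 111 112 117 123 129 134]
122 [ 66  69  72  72  70  47  95 103  73  78  77  79  78  80  83]
123 [ 47  50  55  59  56  70  99 100  64  59  59  59  62  62  63]
124 [ 25  25  64  88  76  97 102 103  94  90  87  77  79  66  69]
125 [ 26  29  46 104 103 102 100 101 100 106 102 104 105 107 108]
126 [ 32  24  30 102 100 100 101 101 101 103 104 102 105 105 104]
127 [ 27  26  33 100  99 100 100 101 102 104 104 102 103 103 105]
```

Wrist crop: the marker tongue's front edge and the pointer's front edge coincide at about row 121. The tongue is about 4 mm deeper than the pointer. That leaves the pointer about 0.9 mm low, and the scene view agrees. One more fine nudge.

```bash
python3 - <<'E'
from h import *
s,p,Q=st(); A=RT*R.from_euler('y',-.45)
b,c,d=W(.022,-.048,.26),W(.027,-.048,.1834),W(.0432,-.048,.1834)
plan(p,Q,b,A,5);plan(b,A,c,A,4);plan(c,A,d,A,5,4)
E
```

```text
[-0.0, 0.022, 0.004, 0.0, 0.002, -0.0]
[-0.0, 0.022, 0.004, 0.0, 0.002, -0.0]
[-0.0, 0.022, 0.004, 0.0, 0.002, -0.0]
[-0.0, 0.022, 0.004, 0.0, 0.002, -0.0]
[-0.0, 0.022, 0.004, 0.0, 0.002, -0.0]
[0.009, -0.0, 0.017, 0.0, 0.0, 0.0]
[0.009, -0.0, 0.017, 0.0, 0.0, 0.0]
[0.009, -0.0, 0.017, 0.0, 0.0, 0.0]
[0.009, -0.0, 0.017, 0.0, 0.0, 0.0]
[0.0029, 0.0, -0.0014, 0.0, 0.0, 0.0]
[0.0029, 0.0, -0.0014, 0.0, 0.0, 0.0]
[0.0029, 0.0, -0.0014, 0.0, 0.0, 0.0]
[0.0029, 0.0, -0.0014, 0.0, 0.0, 0.0]
[0.0029, 0.0, -0.0014, 0.0, 0.0, 0.0]
```

Request:
{"api": "drive_tool", "payload": {"moves": [[[0,0.022,0.004,0,0.002,0,0],[0,0.022,0.004,0,0.002,0,0],[0,0.022,0.004,0,0.002,0,0],[0,0.022,0.004,0,0.002,0,0],[0,0.022,0.004,0,0.002,0,0],[0.009,0,0.017,0,0,0,0],[0.009,0,0.017,0,0,0,0],[0.009,0,0.017,0,0,0,0],[0.009,0,0.017,0,0,0,0],[0,0,0,0,0,0,0]]]}}

```text
time: 16.2
ee_pos: [0.5624, -0.0646, 0.1378]
eef_rot: [0.977, 0.043, 0.208, -0.011]
ft_force: [0.1, 1.0, -0.2]
width: 0.0004
grip_force: 0.0
```

```bash
python3 - <<'E'
from h import *
s,p,Q=st(); A=RT*R.from_euler('y',-.45); print(loc(p),s['ft_force'],(Q.inv()*A).as_rotvec())
plan(p,Q,W(.0425,-.048,.1834),A,6,4)
E
```

```text
[ 0.02418096 -0.0497617   0.18548945] [ 0.08564178  0.99157466 -0.23492442] [-0.00304053  0.00295611 -0.00337165]
[0.0029, -0.0003, -0.001, -0.0005, 0.0005, -0.0006]
[0.0029, -0.0003, -0.001, -0.0005, 0.0005, -0.0006]
[0.0029, -0.0003, -0.001, -0.0005, 0.0005, -0.0006]
[0.0029, -0.0003, -0.001, -0.0005, 0.0005, -0.0006]
[0.0029, -0.0003, -0.001, -0.0005, 0.0005, -0.0006]
[0.0029, -0.0003, -0.001, -0.0005, 0.0005, -0.0006]
```

Request:
{"api": "drive_tool", "payload": {"moves": [[[0.0029,0,-0.001,0,0.0005,0,0],[0.0029,0,-0.001,0,0.0005,0,0],[0.0029,0,-0.001,0,0.0005,0,0],[0.0029,0,-0.001,0,0.0005,0,0],[0.0029,0,-0.001,0,0.0005,0,0],[0.0029,0,-0.001,0,0.0005,0,0],[0,0,0,0,0,0,0]]]}}

```text
time: 16.9
ee_pos: [0.5754, -0.0634, 0.1521]
eef_rot: [0.977, 0.043, 0.21, -0.008]
ft_force: [-1.2, 0.8, 0.5]
width: 0.0002
grip_force: 0.5
```

```bash
cat > sc.py <<'E'
from h import *
s,p,Q=st(); A=RT*R.from_euler('y',-.45); print(loc(p),s['ft_force'],(Q.inv()*A).as_rotvec())
g=np.mean([r.camera('scene').astype(float).mean(2) for _ in range(3)],0)
def cen(c,lo,hi):
    v=g[lo:hi,c]; b=np.median(g[lo-6:hi+8,c]); ww=np.clip(v-b-6,0,None); return round((ww@np.arange(lo,hi))/ww.sum(),2)
print([cen(c,176,181) for c in (243,244,245,246)],[cen(c,178,185) for c in (249,250,251,252,253,254)])
E
python3 sc.py
```

```text
[ 0.04358149 -0.04967034  0.1846219 ] [-1.1853578   0.83255555  0.45857481] [ 0.00223648 -0.0002696  -0.00109609]
[np.float64(177.8), np.float64(178.0), np.float64(178.46), np.float64(178.73)] [np.float64(179.39), np.float64(179.56), np.float64(180.23), np.float64(180.37), np.float64(180.55), np.float64(181.21)]
```

```bash
python3 - <<'E'
from h import *; import ik
np.set_printoptions(precision=3,suppress=True)
s,p,Q=st();u,y,o=loc(p); A=RT*R.from_euler('y',-.45)
def Rd(t): c,s=np.cos(t),np.sin(t); return R.from_matrix(np.array([[c,s,0],[s,-c,0],[0,0,-1.]]))
pts=[(p,Q),(W(u-.015,y,o),A),(W(u-.015,y,o+.08),A),(np.array([.46,.03,.26]),RT*R.from_euler('y',-.65)),(np.array([.43,.16,.26]),Rd(.25)),(np.array([.409,.267,.13]),Rd(.4))]
q=s['joint_positions']
for x,B in pts: q,e,w=ik.cont(q,x,B); print(x,q,round(e,4),round(w,3))
for k,n in zip(range(5),(1,3,6,6,6)): plan(*pts[k],*pts[k+1],n); print()
E
```

```text
[ 0.576 -0.063  0.152] [ 1.203  0.194 -1.258  2.021  0.212  0.647 -1.627] 0.0 0.0
[ 0.566 -0.064  0.141] [ 1.228  0.188 -1.271  2.055  0.202  0.618 -1.613] 0.0 0.0
[ 0.505 -0.07   0.192] [ 1.073 -0.202 -0.86   2.119 -0.417  0.791 -1.039] 0.0 0.0
[0.46 0.03 0.26] [ 1.047 -0.337 -0.97   1.947 -0.353  1.186 -1.298] 0.0 0.0
[0.43 0.16 0.26] [ 0.766 -0.034 -1.205  1.794 -0.032  1.36  -1.744] 0.0 0.0
[0.409 0.267 0.13 ] [ 0.291  0.258 -1.11   1.941  0.26   1.098 -2.089] 0.0 0.0
[-0.014, 0.0, 0.006, 0.002, -0.001, -0.001]

[-0.012, 0.0, -0.024, 0.0, 0.0, 0.0]
[-0.012, 0.0, -0.024, 0.0, 0.0, 0.0]
[-0.012, 0.0, -0.024, 0.0, 0.0, 0.0]

[-0.001, -0.017, -0.013, 0.0, -0.033, -0.0]
[-0.001, -0.017, -0.013, 0.0, -0.033, -0.0]
[-0.002, -0.017, -0.013, 0.0, -0.033, -0.0]
[-0.002, -0.017, -0.013, 0.0, -0.033, -0.0]
[-0.002, -0.017, -0.013, 0.0, -0.033, -0.0]
[-0.003, -0.017, -0.012, 0.0, -0.033, -0.0]

[-0.003, -0.022, -0.001, 0.003, -0.037, -0.027]
[-0.002, -0.022, -0.001, 0.003, -0.037, -0.027]
[-0.002, -0.022, -0.0, 0.003, -0.037, -0.027]
[-0.001, -0.022, -0.0, 0.003, -0.037, -0.027]
[-0.001, -0.022, -0.0, 0.003, -0.037, -0.027]
[-0.0, -0.022, -0.0, 0.003, -0.037, -0.027]

[0.001, -0.018, 0.022, 0.0, 0.0, -0.025]
[0.001, -0.018, 0.022, 0.0, 0.0, -0.025]
[0.002, -0.018, 0.022, 0.0, 0.0, -0.025]
[0.002, -0.018, 0.022, 0.0, 0.0, -0.025]
[0.003, -0.018, 0.022, 0.0, 0.0, -0.025]
[0.003, -0.018, 0.022, 0.0, 0.0, -0.025]
```

Request:
{"api": "drive_tool", "payload": {"moves": [[[-0.014,0,0.006,0,0,0,0],[-0.012,0,-0.024,0,0,0,0],[-0.012,0,-0.024,0,0,0,0],[-0.012,0,-0.024,0,0,0,0],[-0.001,-0.017,-0.013,0,-0.033,0,0],[-0.001,-0.017,-0.013,0,-0.033,0,0],[-0.002,-0.017,-0.013,0,-0.033,0,0],[-0.002,-0.017,-0.013,0,-0.033,0,0],[-0.002,-0.017,-0.013,0,-0.033,0,0],[-0.003,-0.017,-0.012,0,-0.033,0,0]]]}}

```text
time: 18.05
ee_pos: [0.4721, 0.0287, 0.2479]
eef_rot: [0.994, 0.042, 0.104, -0.002]
ft_force: [-0.4, 0.4, -0.5]
width: 0.0005
grip_force: 0.0
```

Request:
{"api": "drive_tool", "payload": {"moves": [[[-0.003,-0.022,-0.001,0.003,-0.037,-0.027,0],[-0.002,-0.022,-0.001,0.003,-0.037,-0.027,0],[-0.002,-0.022,0,0.003,-0.037,-0.027,0],[-0.001,-0.022,0,0.003,-0.037,-0.027,0],[-0.001,-0.022,0,0.003,-0.037,-0.027,0],[0,-0.022,0,0.003,-0.037,-0.027,0],[0,0,0,0,0,0,0]]]}}

```text
time: 18.75
ee_pos: [0.4367, 0.1562, 0.2504]
eef_rot: [0.992, 0.124, -0.003, -0.0]
ft_force: [-0.7, -0.3, -0.0]
width: 0.0008
grip_force: 0.0
```

```bash
cat >> h.py <<'E'
def Rd(t): c,s=np.cos(t),np.sin(t); return R.from_matrix(np.array([[c,s,0],[s,-c,0],[0,0,-1.]]))
E
python3 - <<'E'
from h import *
s,p,Q=st(); print(p,s['joint_positions'].round(2),s['time'])
save('fw',r.camera('wrist')); c=cam('wrist'); save('fs',r.camera('scene'))
for n in('wrist',): 
    for d in r.place_of(n,'fan_top')[:3]: print(d,onz(c,d['at'],.07))
print(proj(c,[.409,.267,.07]))
for q in('pointer_tip','marker_tip'): print(q,r.place_of('scene',q)[:1])
plan(p,Q,np.array([.409,.267,.13]),Rd(.4),6)
E
```

```text
[0.43666109 0.1561544  0.25044519] [ 1.46 -0.5  -1.47  1.77 -0.5   1.45 -1.25] 18.75
{'at': [202.5, 222.1], 'conf': 0.87} [0.4070804  0.26680932 0.07      ]
{'at': [177.2, 6.3], 'conf': 0.75} [0.58832035 0.31725581 0.07      ]
[202.61267295 220.22324975]
pointer_tip [{'at': [251.7, 183.2], 'conf': 0.86}]
marker_tip [{'at': [250.6, 181.8], 'conf': 0.67}]
[0.0, -0.019, 0.02, -0.0, 0.001, -0.025]
[0.001, -0.019, 0.02, -0.0, 0.001, -0.025]
[0.001, -0.019, 0.02, -0.0, 0.001, -0.025]
[0.002, -0.019, 0.02, -0.0, 0.001, -0.025]
[0.002, -0.019, 0.02, -0.0, 0.001, -0.025]
[0.002, -0.019, 0.02, -0.0, 0.001, -0.025]
```

Request:
{"api": "drive_tool", "payload": {"moves": [[[0,-0.019,0.02,0,0.001,-0.025,0],[0.001,-0.019,0.02,0,0.001,-0.025,0],[0.001,-0.019,0.02,0,0.001,-0.025,0],[0.002,-0.019,0.02,0,0.001,-0.025,0],[0.002,-0.019,0.02,0,0.001,-0.025,0],[0.002,-0.019,0.02,0,0.001,-0.025,0],[0,0,0,0,0,0,0]]]}}

```text
time: 19.7
ee_pos: [0.3644, 0.2429, 0.1536]
eef_rot: [0.98, 0.198, 0.021, -0.007]
ft_force: [0.8, -0.1, -0.7]
width: 0.0006
grip_force: 0.0
```

```bash
cat > g.py <<'E'
from h import *
s,p,Q=st(); print(p,s['joint_positions'].round(2),s['time'],s['ft_force'],(Q.inv()*Rd(.4)).as_rotvec())
r.camera('wrist'); c=cam('wrist')
for d in r.place_of('wrist','fan_top')[:2]: print(d,onz(c,d['at'],.07))
plan(p,Q,np.array([.408,.267,.09]),Rd(.4),4)
E
python3 g.py
```

```text
[0.36436603 0.24288615 0.15356781] [ 1.11 -0.5  -1.47  2.   -0.54  1.2  -1.32] 19.7 [ 0.77158333 -0.09506654 -0.73783943] [-0.00468169 -0.04439465 -0.0015795 ]
{'at': [304.3, 185.9], 'conf': 0.82} [0.40631788 0.27077379 0.07      ]
[0.012, -0.001, 0.016, -0.001, -0.011, -0.0]
[0.012, -0.001, 0.016, -0.001, -0.011, -0.0]
[0.012, -0.001, 0.016, -0.001, -0.011, -0.0]
[0.012, -0.001, 0.016, -0.001, -0.011, -0.0]
```

Request:
{"api": "drive_tool", "payload": {"moves": [[[0.01,0,0.002,0,-0.009,0,0],[0.01,0,0.004,0,-0.009,0,0],[0.01,0,0.006,0,-0.009,0,0],[0.01,0,0.006,0,-0.009,0,0],[0.01,0,0.006,0,-0.009,0,0],[0,0,0,0,0,0,0]]]}}

```text
time: 20.4
ee_pos: [0.3733, 0.2362, 0.16]
eef_rot: [0.98, 0.196, 0.02, -0.011]
ft_force: [0.9, -1.0, -0.1]
width: 0.0007
grip_force: 0.0
```

```bash
python3 g.py
```

```text
[0.37325936 0.23620492 0.16002556] [ 1.15 -0.5  -1.47  1.99 -0.55  1.22 -1.29] 20.4 [ 0.87739942 -1.00732532 -0.10353429] [-0.01264656 -0.04416354 -0.00441354]
{'at': [296.8, 196.0], 'conf': 0.68} [0.4045457  0.26768441 0.07      ]
[0.01, -0.004, 0.018, -0.003, -0.011, -0.001]
[0.01, -0.004, 0.018, -0.003, -0.011, -0.001]
[0.011, -0.004, 0.018, -0.003, -0.011, -0.001]
[0.011, -0.004, 0.018, -0.003, -0.011, -0.001]
```

```bash
python3 - <<'E'
from h import *; import ik
np.set_printoptions(precision=3,suppress=True)
s,p,Q=st(); q=s['joint_positions'].copy()
def J(q):
    x0,A0=ik.fk(q,ik.P,ik.S); C=[]
    for i in range(7):
        d=q.copy();d[i]+=1e-5; x,A=ik.fk(d,ik.P,ik.S); C.append(np.r_[A0.inv().apply(x-x0),(A0.inv()*A).as_rotvec()]/1e-5)
    return np.array(C).T
Pi=np.linalg.pinv(J(q)); print('rows per unit tool twist (m, rad)'); print(Pi[[1,2]])
n=np.linalg.svd(J(q))[2][-1]; print('null',n)
# simulate candidate moves with pinv+clip
def sim(q,rows):
    q=q.copy()
    for tw in rows:
        for k in range(10): q=np.clip(q+np.linalg.pinv(J(q),rcond=.02)@(np.array(tw)/10),ik.lo,ik.hi)
    return q,*ik.fk(q,ik.P,ik.S)
for nm,tw in {'x':[.03,0,0,0,0,0],'y':[0,.03,0,0,0,0],'-y':[0,-.03,0,0,0,0],'z-':[0,0,-.03,0,0,0],'z+':[0,0,.03,0,0,0],'x+z+':[.03,0,.02,0,0,0],'ax':[0,0,0,.1,0,0],'-ax':[0,0,0,-.1,0,0],'ay':[0,0,0,0,.1,0],'-ay':[0,0,0,0,-.1,0],'az':[0,0,0,0,0,.14],'-az':[0,0,0,0,0,-.14]}.items():
    z,x,A=sim(q,[tw]*4); print(nm,z,x,A.apply([0,0,1]))
E
```

```text
rows per unit tool twist (m, rad)
[[-0.213  0.881 -0.347  0.712  0.052 -0.277]
 [-4.252  0.259 -2.398 -0.128  1.347  0.132]]
null [ 0.129 -0.542  0.259 -0.003 -0.526  0.291  0.511]
x [ 1.721 -0.5   -1.47   1.657 -0.612  1.29  -1.294] [0.567 0.053 0.296] [ 0.273  0.019 -0.962]
y [ 1.389 -0.393 -1.47   1.995 -0.456  1.169 -1.116] [0.436 0.109 0.163] [ 0.053  0.027 -0.998]
-y [ 1.041 -0.5   -1.47   1.9   -0.642  1.276 -1.481] [0.36  0.328 0.192] [ 0.028  0.132 -0.991]
z- [ 1.01  -0.479 -1.242  1.803 -0.474  1.471 -1.338] [0.381 0.231 0.277] [ 0.038  0.026 -0.999]
z+ [ 1.438 -0.5   -1.47   2.098 -0.68   0.966 -1.212] [0.471 0.106 0.122] [ 0.217  0.049 -0.975]
x+z+ [ 1.861 -0.5   -1.47   1.734 -0.677  1.146 -1.251] [ 0.588 -0.042  0.274] [ 0.361 -0.022 -0.932]
ax [ 1.429 -0.195 -1.47   2.025 -0.664  1.201 -1.133] [0.431 0.151 0.186] [ 0.029  0.406 -0.914]
-ax [ 1.073 -0.5   -1.463  1.926 -0.415  1.252 -1.449] [0.383 0.24  0.183] [ 0.075 -0.085 -0.994]
ay [ 0.675 -0.5   -0.999  2.296 -0.813  0.872 -1.094] [0.382 0.238 0.152] [ 0.311  0.274 -0.91 ]
-ay [ 1.765 -0.5   -1.47   1.681 -0.492  1.618 -1.309] [0.453 0.031 0.277] [-0.09   0.031 -0.995]
az [ 1.196 -0.5   -1.405  1.985 -0.69   1.308 -1.719] [0.384 0.238 0.175] [-0.012  0.168 -0.986]
-az [ 1.104 -0.341 -1.47   1.988 -0.388  1.143 -0.892] [0.401 0.212 0.169] [ 0.065  0.033 -0.997]
```

```bash
cat > srch.py <<'E'
from h import *; import ik
np.set_printoptions(precision=3,suppress=True)
s,p,Q=st(); q0=s['joint_positions'].copy()
def J(q):
    x0,A0=ik.fk(q,ik.P,ik.S); C=[]
    for i in range(7):
        d=q.copy();d[i]+=1e-5; x,A=ik.fk(d,ik.P,ik.S); C.append(np.r_[x-x0,(A*A0.inv()).as_rotvec()]/1e-5)
    return np.array(C).T
def track(q,x1,A1,n):
    x0,A0=ik.fk(q,ik.P,ik.S); w=(A0.inv()*A1).as_rotvec()
    for i in range(n):
        xt=x0+(x1-x0)*(i+1)/n; At=A0*R.from_rotvec(w*(i+1)/n)
        for _ in range(2):
            x,A=ik.fk(q,ik.P,ik.S); e=np.r_[xt-x,(At*A.inv()).as_rotvec()]
            q=np.clip(q+np.linalg.pinv(J(q),rcond=.02)@e,ik.lo,ik.hi)
    x,A=ik.fk(q,ik.P,ik.S); return q,np.linalg.norm(x-x1),(A.inv()*A1).magnitude()
res=[]
for zv in (.22,.28,.34):
  for xv,yv in ((.40,.22),(.45,.25),(.40,.10),(.45,.10),(.5,.2),(.5,.3)):
    for t in (-.4,0,.4,.8):
      for tl in (0,.3):
        for t2 in (-.2,.2,.6):
          V=Rd(t)*R.from_euler('y',tl)
          q,e,w=track(q0,np.array([xv,yv,zv]),V,8); q2,e2,w2=track(q,np.array([.408,.267,.07]),Rd(t2),8)
          mg=np.min(np.r_[q2-ik.lo,ik.hi-q2]); res.append((e+e2+.3*(w+w2)-.05*min(mg,.2),xv,yv,zv,t,tl,t2,round(e,3),round(w,3),round(e2,3),round(w2,3),mg,q,q2))
res.sort(key=lambda t:t[0])
for x in res[:5]: print(*x)
E
python3 srch.py
```

```text
0.09173897836886782 0.4 0.22 0.22 -0.4 0.3 0.6 0.004 0.087 0.032 0.132 0.4028439083489008 [ 0.865 -0.5   -1.214  1.983 -0.392  1.155 -2.198] [ 0.04   0.26  -0.829  2.017  0.385  0.945 -2.002]
0.09373780411353308 0.4 0.22 0.28 0 0.3 0.6 0.008 0.069 0.024 0.168 0.36007369882897367 [ 0.769 -0.5   -1.023  1.936 -0.451  1.232 -1.723] [-0.024  0.278 -0.811  2.06   0.461  0.93  -2.032]
0.09559830753599949 0.4 0.22 0.34 0 0.3 0.6 0.01 0.061 0.032 0.15 0.39690340860438367 [ 0.777 -0.5   -0.973  1.812 -0.429  1.36  -1.725] [-0.009  0.317 -0.825  2.023  0.477  0.936 -2.079]
0.10384900910136562 0.4 0.1 0.22 -0.4 0.3 0.2 0.013 0.095 0.026 0.153 0.18502919707462429 [ 0.866 -0.5   -0.961  2.119 -0.402  1.122 -1.91 ] [ 0.083  0.266 -0.912  2.083  0.452  0.924 -2.415]
0.13238360434476026 0.4 0.1 0.34 0 0.3 0.6 0.014 0.067 0.088 0.032 0.0 [ 0.804 -0.5   -0.742  1.916 -0.427  1.362 -1.448] [ 0.824 -0.048 -1.47   2.131 -0.059  0.992 -1.598]
```

```bash
python3 - <<'E'
from h import *
s,p,Q=st(); plan(p,Q,np.array([.40,.22,.28]),Rd(0)*R.from_euler('y',.3),7)
E
```

```text
[0.003, 0.003, -0.017, -0.011, 0.036, 0.056]
[0.004, 0.003, -0.017, -0.011, 0.036, 0.056]
[0.005, 0.003, -0.017, -0.011, 0.036, 0.056]
[0.006, 0.003, -0.016, -0.011, 0.036, 0.056]
[0.007, 0.003, -0.016, -0.011, 0.036, 0.056]
[0.007, 0.003, -0.016, -0.011, 0.036, 0.056]
[0.008, 0.003, -0.016, -0.011, 0.036, 0.056]
```

Request:
{"api": "drive_tool", "payload": {"moves": [[[0.003,0.003,-0.017,-0.011,0.036,0.056,0],[0.004,0.003,-0.017,-0.011,0.036,0.056,0],[0.005,0.003,-0.017,-0.011,0.036,0.056,0],[0.006,0.003,-0.016,-0.011,0.036,0.056,0],[0.007,0.003,-0.016,-0.011,0.036,0.056,0],[0.007,0.003,-0.016,-0.011,0.036,0.056,0],[0.008,0.003,-0.016,-0.011,0.036,0.056,0],[0,0,0,0,0,0,0]]]}}

```text
time: 21.3
ee_pos: [0.3997, 0.2216, 0.2818]
eef_rot: [0.989, -0.001, 0.149, -0.002]
ft_force: [-1.2, 0.3, -0.1]
width: 0.0004
grip_force: 0.0
```

```bash
cat >> srch.py <<'E'
E
python3 - <<'E'
src=open('srch.py').read().split('res=[]')[0]; exec(src)
print(p,q0,s['time'])
for t2 in (0,.2,.4,.6,.8):
  for z,tl in ((.12,0),(.12,.2),(.12,.3)):
    T=Rd(t2)*R.from_euler('y',tl); q,e,w=track(q0,np.array([.408,.267,z]),T,8); q2,e2,w2=track(q,np.array([.408,.267,.065]),Rd(t2),6); print(t2,tl,q,round(e,3),round(w,3),q2,round(e2,3),round(w2,3))
E
```

```text
[0.4   0.222 0.282] [ 0.668 -0.499 -1.027  1.944 -0.346  1.192 -1.851] 21.3
0 0 [ 1.247 -0.452 -1.47   1.996 -0.476  1.153 -1.782] 0.102 0.194 [ 1.399 -0.5   -1.47   2.027 -0.689  1.11  -1.613] 0.146 0.312
0 0.2 [ 1.081 -0.412 -1.47   2.056 -0.398  0.923 -1.91 ] 0.067 0.136 [ 1.383 -0.5   -1.47   2.034 -0.663  1.1   -1.635] 0.144 0.302
0 0.3 [ 0.962 -0.443 -1.47   2.108 -0.397  0.823 -1.936] 0.024 0.049 [ 1.368 -0.5   -1.47   2.041 -0.649  1.096 -1.643] 0.14 0.289
0.2 0 [ 0.823 -0.369 -1.258  2.145 -0.359  1.105 -1.629] 0.1 0.047 [ 1.232 -0.5   -1.47   2.118 -0.546  1.054 -1.494] 0.114 0.178
0.2 0.2 [ 1.051 -0.302 -1.47   2.082 -0.306  0.873 -1.785] 0.074 0.15 [ 1.274 -0.5   -1.47   2.095 -0.558  1.058 -1.5  ] 0.125 0.223
0.2 0.3 [ 0.919 -0.328 -1.47   2.134 -0.322  0.764 -1.792] 0.019 0.038 [ 1.187 -0.486 -1.47   2.143 -0.515  1.041 -1.51 ] 0.11 0.146
0.4 0 [ 0.91  -0.111 -1.47   2.045 -0.126  1.085 -1.752] 0.072 0.09 [ 0.842 -0.114 -1.47   2.142 -0.138  0.99  -1.72 ] 0.092 0.025
0.4 0.2 [ 0.994 -0.153 -1.47   2.117 -0.15   0.827 -1.716] 0.079 0.154 [ 0.858 -0.143 -1.47   2.143 -0.1
[... 238 characters left out ...]
 -0.059 -1.47   2.141 -0.074  0.984 -1.578] 0.091 0.024
0.6 0.2 [ 0.811 -0.051 -1.47   2.11  -0.069  0.834 -1.587] 0.018 0.004 [ 0.81  -0.049 -1.47   2.141 -0.061  0.982 -1.589] 0.09 0.024
0.6 0.3 [ 0.681 -0.093 -1.321  2.166 -0.146  0.702 -1.517] 0.0 0.001 [ 0.238  0.376 -1.086  2.018  0.401  0.981 -2.012] 0.0 0.0
0.8 0 [ 0.775  0.03  -1.47   2.042  0.031  1.079 -1.478] 0.063 0.018 [ 0.773  0.031 -1.47   2.136  0.034  0.98  -1.477] 0.087 0.023
0.8 0.2 [ 0.599  0.123 -1.329  2.09   0.122  0.827 -1.553] 0.0 0.0 [ 0.23   0.37  -1.074  2.018  0.393  0.978 -1.804] 0.0 0.0
0.8 0.3 [ 0.534 -0.058 -1.145  2.168 -0.191  0.714 -1.254] 0.0 0.0 [ 0.185  0.339 -1.007  2.02   0.349  0.965 -1.763] 0.0 0.0
```

```bash
python3 - <<'E'
from h import *
s,p,Q=st(); plan(p,Q,np.array([.408,.267,.13]),Rd(.8)*R.from_euler('y',.3),9)
E
```

```text
[-0.004, -0.005, 0.016, 0.026, -0.0, -0.085]
[-0.004, -0.005, 0.017, 0.026, -0.0, -0.085]
[-0.003, -0.005, 0.017, 0.026, -0.0, -0.085]
[-0.003, -0.005, 0.017, 0.026, -0.0, -0.085]
[-0.002, -0.004, 0.017, 0.026, -0.0, -0.085]
[-0.002, -0.004, 0.017, 0.026, -0.0, -0.085]
[-0.002, -0.004, 0.017, 0.026, -0.0, -0.085]
[-0.001, -0.004, 0.017, 0.026, -0.0, -0.085]
[-0.001, -0.003, 0.017, 0.026, -0.0, -0.085]
```

Request:
{"api": "drive_tool", "payload": {"moves": [[[-0.004,-0.005,0.016,0.026,0,-0.085,0],[-0.004,-0.005,0.017,0.026,0,-0.085,0],[-0.003,-0.005,0.017,0.026,0,-0.085,0],[-0.003,-0.005,0.017,0.026,0,-0.085,0],[-0.002,-0.004,0.017,0.026,0,-0.085,0],[-0.002,-0.004,0.017,0.026,0,-0.085,0],[-0.002,-0.004,0.017,0.026,0,-0.085,0],[-0.001,-0.004,0.017,0.026,0,-0.085,0],[-0.001,-0.003,0.017,0.026,0,-0.085,0],[0,0,0,0,0,0,0]]]}}

```text
time: 22.3
ee_pos: [0.4064, 0.2668, 0.1264]
eef_rot: [0.911, 0.385, 0.134, -0.06]
ft_force: [-0.2, -0.6, 1.0]
width: 0.0006
grip_force: 0.0
```

```bash
python3 - <<'E'
src=open('srch.py').read().split('res=[]')[0]; exec(src)
print(p,q0,s['time'],(Q.inv()*(Rd(.8)*R.from_euler('y',.3))).as_rotvec())
r.camera('wrist'); c=cam('wrist')
for d in r.place_of('wrist','fan_top')[:2]: print(d,onz(c,d['at'],.07))
for tl in (0,.15):
  T=Rd(.8)*R.from_euler('y',tl); print(track(q0,np.array([.408,.267,.09]),T,8)); plan(p,Q,np.array([.408,.267,.09]),T,6)
E
```

```text
[0.406 0.267 0.126] [ 0.521 -0.088 -1.087  2.134 -0.214  0.771 -1.213] 22.3 [-0.006  0.004 -0.001]
{'at': [317.0, 281.6], 'conf': 0.65} [0.407 0.269 0.07 ]
{'at': [458.3, 39.2], 'conf': 0.63} [0.59  0.319 0.07 ]
(array([ 0.211,  0.297, -1.028,  1.993,  0.3  ,  1.012, -1.722]), np.float64(6.562043391264714e-07), 2.5773425526907855e-06)
[-0.002, 0.0, 0.006, -0.001, -0.049, -0.0]
[-0.001, 0.0, 0.006, -0.001, -0.049, -0.0]
[-0.001, 0.0, 0.006, -0.001, -0.049, -0.0]
[-0.001, 0.0, 0.006, -0.001, -0.049, -0.0]
[-0.0, 0.0, 0.006, -0.001, -0.049, -0.0]
[-0.0, 0.0, 0.006, -0.001, -0.049, -0.0]
(array([ 0.333,  0.174, -1.078,  2.1  ,  0.182,  0.817, -1.605]), np.float64(2.3554219817495522e-07), 7.771696007258791e-07)
[-0.002, 0.0, 0.006, -0.001, -0.024, -0.0]
[-0.001, 0.0, 0.006, -0.001, -0.024, -0.0]
[-0.001, 0.0, 0.006, -0.001, -0.024, -0.0]
[-0.001, 0.0, 0.006, -0.001, -0.024, -0.0]
[-0.001, 0.0, 0.006, -0.001, -0.024, -0.0]
[-0.001, 0.0, 0.006, -0.001, -0.024, -0.0]
```

Excellent; back on track over the button. Straightening the tool down to z≈0.09.

Request:
{"api": "drive_tool", "payload": {"moves": [[[-0.002,0,0.006,-0.001,-0.049,0,0],[-0.001,0,0.006,-0.001,-0.049,0,0],[-0.001,0,0.006,-0.001,-0.049,0,0],[-0.001,0,0.006,-0.001,-0.049,0,0],[0,0,0.006,-0.001,-0.049,0,0],[0,0,0.005,-0.001,-0.049,0,0],[0,0,0,0,0,0,0]]]}}

```text
time: 23.1
ee_pos: [0.4093, 0.2689, 0.0936]
eef_rot: [0.922, 0.388, 0.003, 0.0]
ft_force: [0.1, 0.1, -0.0]
width: 0.0001
grip_force: 0.0
```

```bash
python3 - <<'E'
from h import *
s,p,Q=st(); print(p,s['time'],s['ft_force'],Q.apply([0,0,1]),s['joint_positions'].round(2))
plan(p,Q,np.array([.4075,.268,.072]),Rd(.8),4,4)
E
```

```text
[0.40926108 0.26894258 0.09363946] 23.1 [ 0.12541905  0.07949716 -0.01272257] [ 0.00488129  0.00136934 -0.99998715] [ 0.28  0.33 -1.07  1.92  0.33  1.08 -1.7 ]
[-0.0005, -0.0002, 0.0054, 0.0006, -0.0011, -0.001]
[-0.0005, -0.0002, 0.0054, 0.0006, -0.0011, -0.001]
[-0.0005, -0.0002, 0.0054, 0.0006, -0.0011, -0.001]
[-0.0005, -0.0002, 0.0054, 0.0006, -0.0011, -0.001]
```

Request:
{"api": "drive_tool", "payload": {"moves": [[[-0.0005,0,0.0055,0,0,0,0],[-0.0005,0,0.0055,0,0,0,0],[-0.0005,0,0.0055,0,0,0,0],[0,0,0.003,0,0,0,0],[0,0,0.002,0,0,0,0],[0,0,0,0,0,0,0]]]}}

```text
time: 23.7
ee_pos: [0.408, 0.267, 0.0715]
eef_rot: [0.922, 0.388, 0.003, 0.001]
ft_force: [-0.2, 0.1, 0.8]
width: 0.0002
grip_force: 0.0
```

Request:
{"api": "drive_tool", "payload": {"moves": [[[0,0,0.001,0,0,0,0],[0,0,0.001,0,0,0,0],[0,0,0.001,0,0,0,0],[0,0,0.001,0,0,0,0],[0,0,0,0,0,0,0]]]}}

```text
time: 24.2
ee_pos: [0.4082, 0.2673, 0.0677]
eef_rot: [0.922, 0.388, 0.003, 0.001]
ft_force: [1.6, 0.2, 3.0]
width: 0.0005
grip_force: 1.2
```

Request:
{"api": "drive_tool", "payload": {"moves": [[[0,0,0.001,0,0,0,0],[0,0,0.001,0,0,0,0],[0,0,0.001,0,0,0,0],[0,0,0.001,0,0,0,0],[0,0,0,0,0,0,0]]]}}

```text
time: 24.7
ee_pos: [0.4081, 0.2673, 0.0636]
eef_rot: [0.922, 0.388, 0.003, 0.001]
ft_force: [0.4, -0.7, 4.3]
width: 0.0004
grip_force: 2.3
```

Request:
{"api": "drive_tool", "payload": {"moves": [[[0,0,0.001,0,0,0,0],[0,0,0.001,0,0,0,0],[0,0,0.001,0,0,0,0],[0,0,0,0,0,0,0]]]}}

```text
time: 25.1
ee_pos: [0.4084, 0.2674, 0.0628]
eef_rot: [0.922, 0.388, 0.003, 0.002]
ft_force: [-11.6, -8.9, 38.8]
width: 0.0007
grip_force: 19.5
```

It bottomed out, with the force jumping at z=62.8 mm. Releasing straight up.

Request:
{"api": "drive_tool", "payload": {"moves": [[[0,0,-0.004,0,0,0,0],[0,0,-0.008,0,0,0,0],[0,0,-0.015,0,0,0,0],[0,0,-0.02,0,0,0,0],[0,0,-0.02,0,0,0,0],[0,0,-0.02,0,0,0,0],[0,0,0,0,0,0,0],[0,0,0,0,0,0,0]]]}}

```text
time: 25.9
ee_pos: [0.4077, 0.2669, 0.1479]
eef_rot: [0.922, 0.388, 0.003, 0.001]
ft_force: [0.1, 0.7, -0.1]
width: 0.0007
grip_force: 0.0
```

```bash
python3 sc.py; python3 - <<'E'
from h import *
s=r.read_state(); print(s['time'],s['ee_pos'],s['ft_force'])
im=r.camera('scene')
for q in ['bottle_500_mid','small_bottle_mid','cap_mid','fan_top']: print(q,[np.round(d['at'],1).tolist() for d in r.place_of('scene',q)[:2]])
E
```

```text
[-0.04789852  0.29433467  0.28719114] [ 0.12630366  0.74122957 -0.1477277 ] [-0.14713563  0.39827245  0.69654476]
[np.float64(177.82), np.float64(177.99), np.float64(178.45), np.float64(178.71)] [np.float64(179.39), np.float64(179.59), np.float64(180.23), np.float64(180.37), np.float64(180.53), np.float64(181.23)]
26.05 [0.40715323 0.26674937 0.14694949] [ 0.02189427  0.86905317 -0.45222568]
bottle_500_mid [[461.2, 326.8], [471.8, 249.9]]
small_bottle_mid []
cap_mid [[218.7, 303.9]]
fan_top [[171.2, 256.0], [194.4, 182.4]]
```

```bash
python3 -c "
from bench import r; print(r.close_job())"
```

```text
the job is handed in; nothing more can be done
None
```

I pushed the window up until its pointer was level with the marker (within about 1 mm by camera), then pressed the grey box's button to its stop and released it. The job was handed in at about 26 s; I have no verdict back, and the small bottle was not detected in the last scene picture, though nothing suggested contact with it.

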